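# Lay out a truck service kit on its outline pads

## Task

Lay out the service kit on the parts counter: put the red oil filter, the bearing, the yellow carton and the axle nut each in the middle of the black pad that carries its outline (red circles, white circles, yellow rectangle, hexagon), the filter standing upright, the other three lying flat, and the carton turned to lie along its rectangle. Set each part down rather than dropping it, and let go of it. Leave the blue filter and the green bottle standing where they are.

Things in the scene. Friction and masses are not known exactly. Their poses are not given: they have to be found in the camera images.
- oil_filter_mid (a point): Red spin-on oil filter with a white band, an upright can 60 mm in diameter and 90 mm tall, about 0.3 kg, standing on the counter. The point is its centre, 45 mm above its underside; z up along its axis. Its sides are straight up to 72 mm above the underside.
- bearing_mid (a point): Steel ball bearing with black seals, lying flat: 62 mm outside diameter, 30 mm bore, 20 mm high, about 0.2 kg. The point is its centre, 10 mm above its underside; z along its axis.
- carton_mid (a point): Yellow parts carton with a pale tape stripe, lying flat: 90 mm long (its x), 50 mm wide (its y), 40 mm high, about 0.3 kg. The point is its centre, 20 mm above its underside. It may be turned any way.
- nut_mid (a point): Brass-coloured hexagon axle nut, lying flat: 55 mm across flats, 63.5 mm across corners, 26 mm high, hole about 35 mm, about 0.25 kg. The point is its centre, 13 mm above its underside; its x axis passes squarely through the middle of two opposite flats (the other pairs at 60 and 120 degrees from it). How it is turned on its pad does not matter.
- pad_filter_top (a point): The oil filter's pad: black square rubber pad, 100 x 100 mm and 6 mm thick, fixed to the counter, turned by up to 0.6 rad; marked with two close red circles, 58 and 68 mm in diameter. The point is the centre of its top face, 6 mm above the counter; z up.
- pad_bearing_top (a point): The bearing's pad: black square rubber pad, 100 x 100 mm and 6 mm thick, fixed to the counter, turned by up to 0.6 rad; marked with two white circles, one inside the other, 70 and 28 mm in diameter. The point is the centre of its top face, 6 mm above the counter; z up.
- pad_carton_top (a point): The carton's pad: black square rubber pad, 100 x 100 mm and 6 mm thick, fixed to the counter, turned by up to 0.6 rad; marked with a yellow rectangle 94 x 58 mm, its long side along the pad's x axis. The point is the centre of its top face, 6 mm above the counter; z up.
- pad_nut_top (a point): The nut's pad: black square rubber pad, 100 x 100 mm and 6 mm thick, fixed to the counter, turned by up to 0.6 rad; marked with two close brass-coloured hexagon outlines. The point is the centre of its top face, 6 mm above the counter; z up.
- blue_filter_mid (a point): Blue filter with a white band, not part of the kit: same size as the red one (60 mm diameter, 90 mm tall), standing loose on the counter; to be left alone. The point is its centre, 45 mm up; z up.
- oil_bottle_mid (a point): Green round bottle with a paper label and black cap, 56 mm in diameter and 110 mm tall, standing loose on the counter; to be left alone. The point is its centre, 55 mm up; z up.
There are look-alikes about, which are no part of the job. Several things look just like the part that bears carton_mid: the one meant starts farthest from the robot's base.

How it is judged:
By the outcome, as a careful person would: the job done as asked, in the order asked, and still so for the second after the job is handed in, with the robot touching nothing.
It also fails if it takes over 109 s, if anything falls off the work surface, if the arm or the gripper's body presses on something with over 40 N, if the wrist force passes 120 N, or if a joint passes its speed limit or range.

## Robot

A 7-joint arm with a two-finger parallel gripper is mounted at the origin on the work surface. World frame = base frame: x ahead of the robot, y to its left, z up, the work surface at z = 0. Lengths are in m, angles in rad, forces in N, time in s.
With the tool pointing down it reaches from about 0.35 to 0.9 m from the base axis. Payload 8.1 kg.
Tool frame: the origin (TCP) lies on the centre line of the jaws, within the pads' length; the fingertips stand arm.tip_extent ahead of it and the grasp point (between the pads) lies 3 mm ahead of it (arm.tip_extent is the distance from the TCP to the fingertips, in m); y points along the fingers, z is the direction in which the jaws open and shut, and the axes are right-handed (so a half turn about y gives the same grasp; the last joint's range is limited). The gripper opens to 92 mm and grips with 3 to 60 N. Pads are 19 mm wide; open, the fingers measure 130 mm over their backs; the gripper's body (75 mm by 190 mm) begins 47 mm behind the grasp point.
Start: joints at [1.038, 0.434, 0.025, 1.573, -0.012, 1.134, -0.075], TCP at [0.26, -0.568, 0.249] pointing down, gripper open.
Joint ranges: [-2.62, 2.62], [-0.44, 2.09], [-1.27, 1.32], [0.08, 2.57], [-1.32, 4.46], [0.12, 2], [-2.74, 2.74]. Speed limits (rad/s): [2.22, 2.22, 3.01, 3.01, 3.14, 3.14, 3.14].

## Interface

Orientations are given as a rotation vector (axis times angle).
In Python, from cell import observe, get_image, sign_off, boxes_of, place_of, arm gives the robot as it stands.
- The arm moves only by the tool arm_command, never from a script. Its argument "plan" is a list of rows, each a list of 2 entries, a list of its own where there are three numbers: the shift along the tool's x, y, z in m, then the turn, a rotation vector about the tool's x, y, z in degrees. In form: [[[tx, ty, tz], [ax, ay, az]], ...]. A call has 1 to 5 rows; each row is the pose to reach, as a shift and turn from the pose commanded when the call began, along the tool's axes at that moment; what a row does not reach only later rows make up. A row lasts 1/10 s, in which the tool goes at most 50 mm and 8.59 degrees, less where a joint would pass 70% of its speed; a pose out of reach is approached as far as the arm can. A call with a gripper value outside its range is refused whole. "fingers" is the closure, from -1 (fully open) to 1 (shut), set as the call begins (left out, the last holds). The fingers move at their own pace and stop on an object; "squeeze" is the grip in N (left out, the last holds). Time passes only in rows, so rows that repeat a pose let the fingers close. It gives the time, the measured TCP pose, the force and the opening at its end, in the units of the state.
- observe(): the state, without advancing time (a new reading comes with each control period).
- get_image(name): name is "side" or "top"; returns a dict with "color" (420x560x3 uint8, red, green, blue), "camera_matrix" (3x3 intrinsics, pixels), "world_to_cam" (4x4, takes a point from world to camera coordinates). Camera axes: x right, y up, looking along -z (the intrinsics and any distortion apply to the point x, -y, -z); pixel columns grow to the right and rows downward; lengths in m; the calibration is good to about 2 mm. A picture is of the moment at which its call begins. There is no depth.
- sign_off(): hands the job in, once; it reports no verdict.
Trained networks look in a picture, given as the dict that the camera call returned (one of the last four; its "shot" number tells which), for a name from the list of things; names that differ only in an ending like _2 or _b are one class to them, and where a whole thing is asked for, a point or a joint stands for the part that bears it (a point fixed in the world has none). Each returns a list of dicts, best first, with "confidence" (0 to 1); they miss things now and then, are a little off and sometimes report something else, mostly with a low value. They report only what shows in the picture. A call takes as long as a camera call. They do not tell look-alikes from the thing itself.
- boxes_of(picture, thing): "point" ([column, row] in pixels, amid what is visible of it).
- place_of(picture, thing): "point" ([column, row] in pixels: a listed point, or the origin of a listed thing).
The state is a dict: "clock": time; "joints": joint angles; "dq": joint speeds; "joint_efforts": joint torques, N m; "position": TCP position; "ee_rot": TCP orientation; "force": force on the tool from outside, world axes, zero at the start; "ft_torque": the same for the moment, N m; "width": opening from 0.0 (shut) to 1.0 (fully open).
Only numpy, scipy, OpenCV 4.12 (cv2) and the standard library are available. Lean on these libraries where they do the work, as an engineer would, in place of code of your own. Each camera call takes 0.05 s, during which the arm holds its last target.

## Working session

There is one attempt and no reset: what is moved stays moved. The work goes in short steps, Python scripts to look and compute and a tool call to move; the robot and the scene stay as the last step left them, time stands still between calls to the robot, and variables do not carry over. Pictures are saved under pics/ and viewed, and the job is handed in when it is done.

Besides the shell and the picture viewer there is one more tool, called after ">>>" by a JSON object that holds its "name" and its "arguments". arm_command: Moves the arm, as the interface text tells. Its arguments: {"type":"object","properties":{"plan":{"type":"array","items":{"type":"array"}},"fingers":{"type":"number"},"squeeze":{"type":"number"}},"required":["plan"]}

```bash
ls; mkdir -p pics
python3 - <<'E'
from cell import *
import cv2
print(observe()); print(arm, getattr(arm,'tip_extent',None))
for n in ['side','top']:
    p=get_image(n); cv2.imwrite(f'pics/{n}0.png',p['color'][:,:,::-1]); print(p['camera_matrix'],p['world_to_cam'],[k for k in p])
    for t in ['oil_filter_mid','bearing_mid','carton_mid','nut_mid','pad_filter_top','pad_bearing_top','pad_carton_top','pad_nut_top','blue_filter_mid','oil_bottle_mid']:
        print(n,t,[( [round(v) for v in d['point']],round(d['confidence'],2)) for d in place_of(p,t)][:5])
print(observe()['clock'])
E
```

```text
pics
{'clock': 0.0, 'joints': array([ 1.03842016,  0.43517862,  0.02499092,  1.57412202, -0.01158637,
        1.1340033 , -0.07507847]), 'dq': array([-7.93315758e-04,  1.52326525e-03, -2.68601351e-04, -7.38062137e-04,
        1.02232335e-03, -7.88223014e-05,  1.02225446e-03]), 'joint_efforts': array([-5.98371626e-04, -6.67861819e+01,  9.84483585e-01, -3.14452422e+01,
       -6.05796184e-02,  4.30582662e-02,  1.79964782e-04]), 'position': array([ 0.26014866, -0.56774456,  0.24796309]), 'ee_rot': array([-0.4334871 ,  1.98563707, -1.98261514]), 'force': array([ 0.29736152, -0.08577368,  0.05310233]), 'ft_torque': array([-0.04630244, -0.02889002, -0.02293207]), 'width': 0.9960565548761035}
<Robot object at 0x7fd0c3d87a10> 0.022
[[408.10827659   0.         277.0231443 ]
 [  0.         408.10827659 208.77363033]
 [  0.           0.           1.        ]] [[-9.53926345e-01 -3.00039911e-01  7.61568194e-04  4.31825203e-01]
 [ 2.07630750e-01 -6.58290422e-01  7.23562846e-01 -1.41855238e-01]
 [-2.16596399e-01  6.90383786e-01  6.90258088e-01 -9.31679367e-01]
 [ 0.00000000e+00  0.00000000e+00
[... 789 characters left out ...]
78  0.01809541  0.10681926 -0.43226025]
 [-0.10706865  0.01342177  0.99416103 -1.31828726]
 [ 0.          0.          0.          1.        ]] ['color', 'camera_matrix', 'world_to_cam', 'shot']
top oil_filter_mid [([394, 233], 0.77)]
top bearing_mid [([315, 198], 0.59)]
top carton_mid [([297, 246], 0.91), ([384, 302], 0.87), ([318, 129], 0.86)]
top nut_mid [([387, 147], 0.72), ([448, 191], 0.18)]
top pad_filter_top [([243, 197], 0.98), ([318, 130], 0.63)]
top pad_bearing_top [([161, 219], 0.84)]
top pad_carton_top [([167, 140], 0.61)]
top pad_nut_top [([243, 198], 0.7), ([445, 189], 0.56)]
top blue_filter_mid [([234, 117], 0.92)]
top oil_bottle_mid [([112, 182], 0.6), ([243, 201], 0.41)]
1.1
```

View pics.

View pics/side0.png

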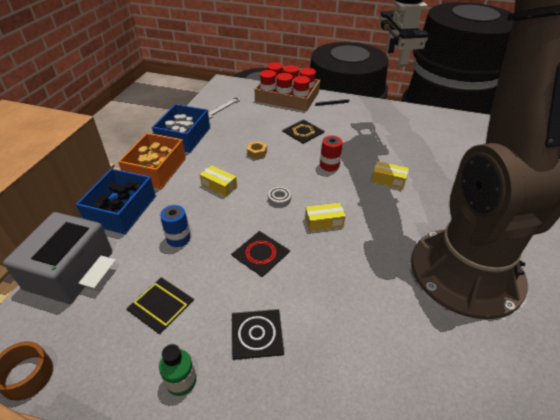

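View pics/top0.png

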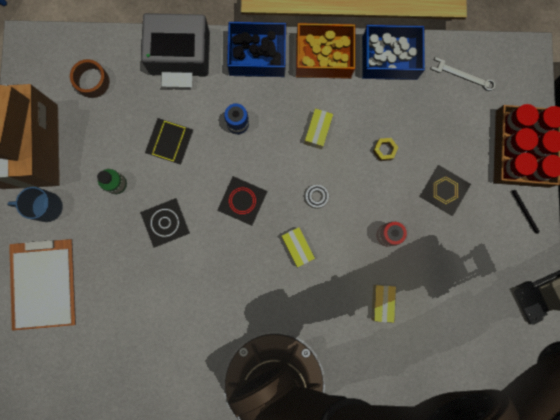

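```bash
cat > h.py <<'E'
import numpy as np, cv2, pickle
from scipy.optimize import least_squares
D=np.diag([1,-1,-1,1.])
def P(p): return p['camera_matrix']@(D@p['world_to_cam'])[:3]
def proj(p,X):
    q=P(p)@np.append(X,1); return q[:2]/q[2]
def plane(p,uv,z):
    M=P(p); H=np.c_[M[:,0],M[:,1],M[:,2]*z+M[:,3]]
    w=np.linalg.solve(H,[*uv,1]); return w[:2]/w[2]
def tri(ps,uvs):
    A=[]
    for p,uv in zip(ps,uvs):
        M=P(p); A+= [uv[0]*M[2]-M[0], uv[1]*M[2]-M[1]]
    A=np.array(A); X=np.linalg.lstsq(A[:,:3],-A[:,3],rcond=None)[0]
    e=max(np.linalg.norm(proj(p,X)-uv) for p,uv in zip(ps,uvs)); return X,e
def ortho(p,c,z,half=.07,res=4000/8):  # rows: x decreasing, cols: y decreasing (like top)
    n=int(2*half*res); M=P(p); H=np.c_[M[:,0],M[:,1],M[:,2]*z+M[:,3]]
    T=np.array([[0,-1/res,c[0]+half],[-1/res,0,c[1]+half],[0,0,1]])
    return cv2.warpPerspective(p['color'],H@T,(n,n),flags=cv2.INTER_CUBIC|cv2.WARP_INVERSE_MAP)
def save(name,rgb): cv2.imwrite('pics/'+name,rgb[:,:,::-1])
E
python3 - <<'E'
from cell import *
from h import *
ps=[get_image('top'),get_image('side')]
pickle.dump(ps,open('ps0.pkl','wb'))
for t in ['oil_filter_mid','bearing_mid','carton_mid','nut_mid','pad_filter_top','pad_bearing_top','pad_carton_top','pad_nut_top','blue_filter_mid','oil_bottle_mid']:
    a=place_of(ps[0],t)[:4]; b=place_of(ps[1],t)[:4]
    for i in a:
        for j in b:
            X,e=tri(ps,[i['point'],j['point']])
            if e<5: print(t,np.round(X,4),round(e,2),round(i['confidence'],2),round(j['confidence'],2), np.round(i['point']),np.round(j['point']))
rows=[]
E
```

```text
oil_filter_mid [ 0.3856 -0.2998  0.0348] 2.16 0.63 0.75 [393. 231.] [332. 154.]
bearing_mid [ 0.4786 -0.102   0.02  ] 0.85 0.63 0.67 [316. 196.] [278. 194.]
carton_mid [ 0.2044 -0.2744  0.0267] 0.72 0.89 0.75 [383. 303.] [391. 173.]
carton_mid [ 0.6529 -0.1033  0.0317] 1.79 0.74 0.96 [318. 130.] [217. 178.]
carton_mid [ 0.3443 -0.046   0.0368] 1.24 0.74 0.74 [294. 246.] [326. 214.]
nut_mid [ 0.6058 -0.2859  0.0221] 2.08 0.85 0.62 [386. 147.] [259. 148.]
pad_filter_top [ 0.4639  0.0902 -0.009 ] 0.79 0.75 0.72 [242. 201.] [262. 256.]
pad_carton_top [0.6139 0.2965 0.0104] 0.57 0.84 0.92 [165. 143.] [160. 305.]
pad_nut_top [ 0.5078 -0.4449  0.0154] 1.03 0.59 0.95 [446. 188.] [301. 127.]
blue_filter_mid [0.6705 0.1118 0.0586] 3.08 0.95 0.76 [234. 116.] [177. 224.]
oil_bottle_mid [0.5051 0.4166 0.0502] 4.46 0.96 0.68 [113. 182.] [173. 364.]
```

Run:
```python
from h import *
ps=pickle.load(open('ps0.pkl','rb'))
it={'filt':([.386,-.300],.090),'bear':([.479,-.102],.02),'cart':([.653,-.103],.04),'nut':([.606,-.286],.026),
'pf':([.464,.090],.006),'pb':([.425,.29],.006),'pc':([.614,.2965],.006),'pn':([.508,-.445],.006)}
for half in (0,1):
    R=[]
    for k in range(2):
        R.append(np.hstack([ortho(ps[k],c,z,.07,1400) for c,z in list(it.values())[half*4:half*4+4]]))
    im=np.vstack(R).copy()
    for r in range(2):
        for c in range(4): cv2.drawMarker(im,(c*196+98,r*196+98),(255,0,255),0,10)
    save(f'o{half}.png',im)
```

```text
(no output)
```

View pics/o0.png

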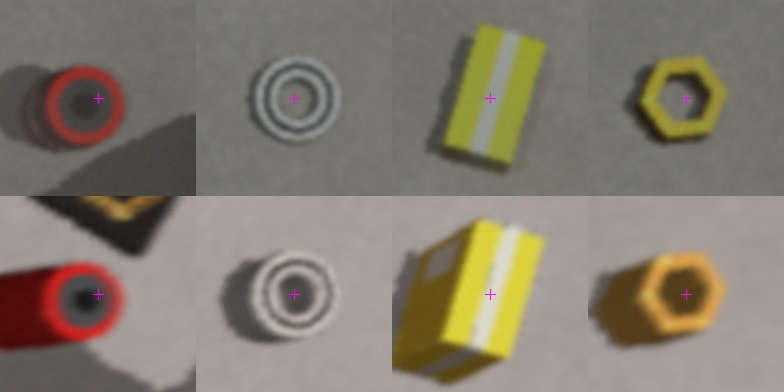

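View pics/o1.png

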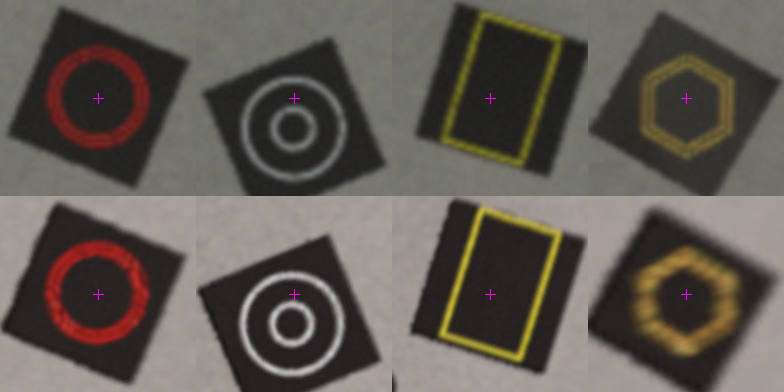

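```bash
cat > fit.py <<'E'
from h import *
R=2000
def comp(m):
    # component nearest centre, largest
    n,l,s,c=cv2.connectedComponentsWithStats(m.astype(np.uint8))
    h=m.shape[0]/2
    best=max(range(1,n),key=lambda i:s[i,4]-3*0*np.hypot(*(c[i]-h)))
    return (l==best).astype(np.uint8)
def hull(m): 
    cs,_=cv2.findContours(m,cv2.RETR_EXTERNAL,cv2.CHAIN_APPROX_NONE); return cv2.convexHull(np.vstack(cs))
def toW(pt,c,half): return np.array([c[0]+half-pt[1]/R,c[1]+half-pt[0]/R])
def fit(p,kind,c,z,half):
    for _ in range(2):
        im=ortho(p,c,z,half,R); hsv=cv2.cvtColor(im,cv2.COLOR_RGB2HSV).astype(int); H,S,V=hsv[...,0],hsv[...,1],hsv[...,2]
        yy,xx=np.mgrid[:V.shape[0],:V.shape[0]]; r=np.hypot(xx-V.shape[0]/2,yy-V.shape[0]/2)/R
        if kind=='pad': m=(V<70)|((S>110))
        elif kind=='yellow': m=(S>110)&(V>130)&(r<.062) 
        elif kind=='nut': m=(S>110)&(V>120)
        elif kind=='red': m=(S>120)&(V>90)&(r<.034)
        elif kind=='bear': 
            g=im.mean(2); m=(g>np.median(g)+15)&(r<.036)
        if kind=='yellow': m=cv2.morphologyEx(m.astype(np.uint8),cv2.MORPH_CLOSE,np.ones((35,35)))
        hu=hull(comp(m))
        if kind in('pad','yellow'):
            q=cv2.minAreaRect(hu); ctr=q[0]; b=cv2.boxPoints(q); 
            e=[b[1]-b[0],b[2]-b[1]]; e.sort(key=lambda v:-np.hypot(*v)); v=e[0]
            yaw=np.degrees(np.arctan2(-v[0],-v[1])); info=(np.round(np.array(sorted(q[1]))/R*1e3,1),round(yaw%180,1))
        else:
            ctr,rad=cv2.minEnclosingCircle(hu); info=(round(2e3*rad/R,1),)
            if kind!='nut':
                el=cv2.fitEllipse(hu); ctr=el[0]; info=(np.round(np.array(el[1])/R*1e3,1),)
            else:
                mm=cv2.moments(hu); ctr=(mm['m10']/mm['m00'],mm['m01']/mm['m00'])
                pts=hu[:,0,:]-np.array(ctr)
                f=lambda a: max(pts@[np.cos(a),np.sin(a)])-min(pts@[np.cos(a),np.sin(a)])
                W=[sum(f(np.radians(a+k)) for k in(0,60,120)) for a in range(60)]
                a=np.argmin(W); # image dir (cos,sin) -> world (-sin, -cos)
                info=info+(('flat normal yaw',np.round(np.degrees(np.arctan2(-np.cos(np.radians(a)),-np.sin(np.radians(a))))%60,1), round(min(W)/3/R*1e3,1)))
        c=toW(ctr,c,half)
    return c,info
E
python3 - <<'E'
from fit import *
ps=pickle.load(open('ps0.pkl','rb'))
for n,k,c,z,h in [('filt','red',[.38,-.29],.09,.05),('bear','bear',[.479,-.102],.02,.05),('cart','yellow',[.653,-.103],.04,.07),('nut','nut',[.606,-.286],.026,.05),
('pf','pad',[.464,.09],.006,.08),('pb','pad',[.405,.29],.006,.08),('pc','pad',[.614,.297],.006,.08),('pn','pad',[.508,-.445],.006,.08)]:
    for j in (0,1):
        try: c2,i=fit(ps[j],k,c,z,h); print(n,'top side'.split()[j],np.round(c2,4),i)
        except Exception as e: print(n,e)
E
```

```text
filt top [ 0.3808 -0.29  ] (array([56.1, 56.1]),)
filt side [ 0.3803 -0.2854] (array([56.8, 62.7]),)
bear top [ 0.4795 -0.1052] (array([59. , 59.2]),)
bear side [ 0.5045 -0.1011] (array([ 9.6, 24.9]),)
cart top [ 0.6573 -0.1066] (array([49.5, 88.8]), np.float32(163.5))
cart side [ 0.6564 -0.1026] (array([54.6, 92.7]), np.float32(163.4))
nut top [ 0.6074 -0.2848] (61.6, 'flat normal yaw', np.float64(6.0), np.float64(54.5))
nut side [ 0.6069 -0.2818] (63.2, 'flat normal yaw', np.float64(7.0), np.float64(57.6))
pf top [0.4647 0.0905] (array([ 99.7, 100.8]), np.float32(67.2))
pf side [0.4645 0.0945] (array([ 99.9, 100.8]), np.float32(67.2))
pb top [0.4034 0.2902] (array([100.4, 100.6]), np.float32(22.9))
pb side [0.4032 0.2942] (array([ 98.4, 100.4]), np.float32(113.0))
pc top [0.6199 0.2876] (array([100. , 101.2]), np.float32(72.6))
pc side [0.6203 0.2914] (array([ 99.5, 101.5]), np.float32(162.4))
pn top [ 0.5023 -0.4436] (array([100.3, 100.4]), np.float32(59.5))
pn side [ 0.5016 -0.4382] (array([ 99.8, 101.9]), np.float32(59.6))
```

```bash
cat > go.py <<'E'
import sys
from h import *
from cell import observe
from scipy.spatial.transform import Rotation as Ro
def state():
    s=observe(); Rm=Ro.from_rotvec(s['ee_rot']).as_matrix(); 
    print('t',round(s['clock'],2),'pos',np.round(s['position'],4),'jawyaw',round(np.degrees(np.arctan2(Rm[1,2],Rm[0,2])),2),'down',np.round(Rm[:,1],3),'F',np.round(s['force'],1),'w',round(s['width'],3),'j1,j7',np.round(s['joints'][[0,6]],2))
    return s,Rm
def go(x,y,z,yaw=None):
    s,Rm=state()
    cy=np.degrees(np.arctan2(Rm[1,2],Rm[0,2]))
    if yaw is None: yaw=cy
    yaw=cy+((yaw-cy+90)%180-90)
    a=np.radians(yaw); Z=np.array([np.cos(a),np.sin(a),0]);Y=np.array([0,0,-1.]);X=np.cross(Y,Z)
    Rt=np.c_[X,Y,Z]; rv=np.degrees(Ro.from_matrix(Rm.T@Rt).as_rotvec())
    d=Rm.T@(np.array([x,y,z])-s['position'])
    n=int(np.ceil(max(np.linalg.norm(d)/.05,np.linalg.norm(rv)/8.59,1)))
    print('shift',np.round(d,4),'turn',np.round(rv,2),'rows>=',n,'yaw->',round(yaw,1))
if __name__=='__main__':
    if len(sys.argv)>1: go(*map(float,sys.argv[1:]))
    else: state()
E
python3 go.py .381 -.290 .20
python3 - <<'E'
from h import *
import pickle
ps=pickle.load(open('ps0.pkl','rb'))
save('cc.png',cv2.resize(ps[0]['color'][90:270,260:440],None,fx=3,fy=3,interpolation=2))
E
```

```text
t 2.2 pos [ 0.2604 -0.5682  0.2487] jawyaw -65.38 down [ 0.  0. -1.] F [-0.6  0.4  0.3] w 1.001 j1,j7 [ 1.04 -0.08]
shift [-0.2255  0.0487 -0.2026] turn [ 0. -0. -0.] rows>= 7 yaw-> -65.4
```

View pics/cc.png

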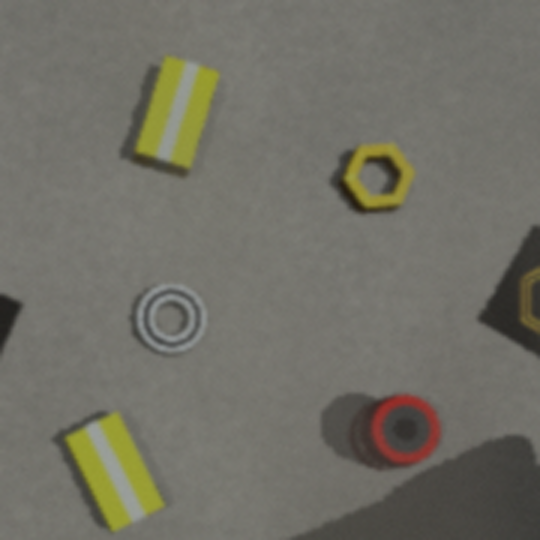

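>>> {"name": "arm_command", "arguments": {"plan": [[[-0.03,0.005,-0.027],[0,0,0]],[[-0.06,0.01,-0.054],[0,0,0]],[[-0.09,0.015,-0.081],[0,0,0]],[[-0.12,0.02,-0.108],[0,0,0]],[[-0.15,0.025,-0.135],[0,0,0]]], "fingers": -1, "squeeze": 25}}

```text
clock: 2.7
position: [0.341, -0.3815, 0.2237]
ee_rot: [-0.433, 1.983, -1.984]
force: [1.0, -0.3, -1.3]
width: 0.999
```

>>> {"name": "arm_command", "arguments": {"plan": [[[-0.025,0.005,-0.023],[0,0,0]],[[-0.05,0.01,-0.046],[0,0,0]],[[-0.07,0.02,-0.062],[0,0,0]],[[-0.0755,0.024,-0.0676],[0,0,0]],[[-0.0755,0.024,-0.0676],[0,0,0]]]}}

```text
clock: 3.2
position: [0.3811, -0.2891, 0.1994]
ee_rot: [-0.436, 1.984, -1.982]
force: [-0.6, -0.5, -0.5]
width: 1.006
```

```bash
python3 go.py .381 -.289 .058
python3 - <<'E'
from cell import *
from h import *
p=get_image('top'); q=get_image('side')
save('a1.png',np.hstack([cv2.resize(p['color'][150:300,310:480],None,fx=2.3,fy=2.3,interpolation=2),cv2.resize(q['color'][60:210,240:410],None,fx=2.3,fy=2.3,interpolation=2)]))
E
```

```text
t 3.2 pos [ 0.3811 -0.2891  0.1994] jawyaw -65.25 down [-0.001  0.001 -1.   ] F [-0.6 -0.5 -0.5] w 1.006 j1,j7 [ 0.63 -0.64]
shift [-0.000e+00  1.414e-01 -1.000e-04] turn [0.04 0.   0.02] rows>= 3 yaw-> -65.3
```

View pics/a1.png

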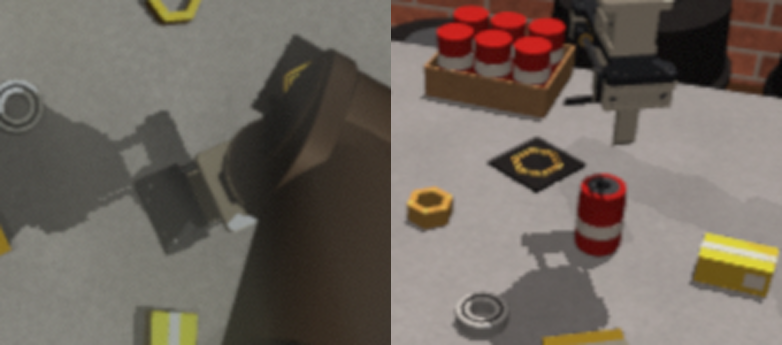

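The tool hovers above the filter (the crop shows the filter at side pixel ~(331,152), with the fingertips above and behind it). Descending now.

>>> {"name": "arm_command", "arguments": {"plan": [[[0,0.03,0],[0,0,0]],[[0,0.06,0],[0,0,0]],[[0,0.09,0],[0,0,0]],[[0,0.12,0],[0,0,0]],[[0,0.141,0],[0,0,0]]]}}

```text
clock: 3.8
position: [0.3799, -0.2917, 0.0573]
ee_rot: [-0.432, 1.986, -1.986]
force: [-0.2, 0.4, 0.2]
width: 0.997
```

>>> {"name": "arm_command", "arguments": {"plan": [[[0,0,0],[0,0,0]],[[0,0,0],[0,0,0]],[[0,0,0],[0,0,0]],[[0,0,0],[0,0,0]],[[0,0,0],[0,0,0]]], "fingers": 1}}

```text
clock: 4.3
position: [0.3815, -0.2905, 0.0598]
ee_rot: [-0.431, 1.982, -1.985]
force: [-1.3, 1.5, 7.7]
width: 0.647
```

>>> {"name": "arm_command", "arguments": {"plan": [[[0,0,0],[0,0,0]],[[0,0,0],[0,0,0]],[[0,0,0],[0,0,0]]]}}

```text
clock: 4.6
position: [0.3815, -0.2905, 0.0598]
ee_rot: [-0.432, 1.982, -1.985]
force: [-2.0, 0.9, 8.6]
width: 0.645
```

```bash
python3 go.py .381 -.289 .14
python3 - <<'E'
from cell import *
from h import *
q=get_image('side')
save('a2.png',cv2.resize(q['color'][60:210,240:410],None,fx=3,fy=3,interpolation=2))
E
```

```text
t 4.6 pos [ 0.3815 -0.2905  0.0598] jawyaw -65.39 down [ 0.001 -0.001 -1.   ] F [-2.   0.9  8.6] w 0.645 j1,j7 [ 0.61 -0.68]
shift [-0.0002 -0.0802 -0.0015] turn [-0.09  0.   -0.05] rows>= 2 yaw-> -65.4
```

View pics/a2.png

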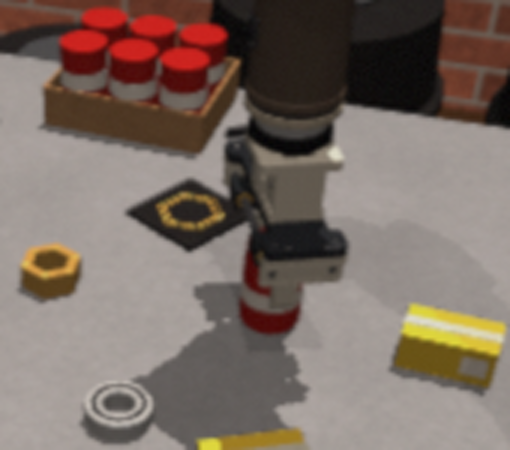

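>>> {"name": "arm_command", "arguments": {"plan": [[[0,-0.02,0],[0,0,0]],[[0,-0.04,0],[0,0,0]],[[0,-0.065,0],[0,0,0]],[[0,-0.08,0],[0,0,0]],[[0,-0.08,0],[0,0,0]]]}}

```text
clock: 5.15
position: [0.3819, -0.2907, 0.1407]
ee_rot: [-0.43, 1.98, -1.986]
force: [1.1, 1.3, -3.8]
width: 0.647
```

```bash
python3 go.py .4647 .091 .14
python3 - <<'E'
from cell import *
from h import *
q=get_image('side')
save('a3.png',cv2.resize(q['color'][60:210,240:410],None,fx=3,fy=3,interpolation=2))
E
```

```text
t 5.15 pos [ 0.3819 -0.2907  0.1407] jawyaw -65.38 down [ 0.003 -0.002 -1.   ] F [ 1.1  1.3 -3.8] w 0.647 j1,j7 [ 0.62 -0.65]
shift [-2.342e-01  1.000e-04 -3.125e-01] turn [-0.19  0.   -0.11] rows>= 8 yaw-> -65.4
```

View pics/a3.png

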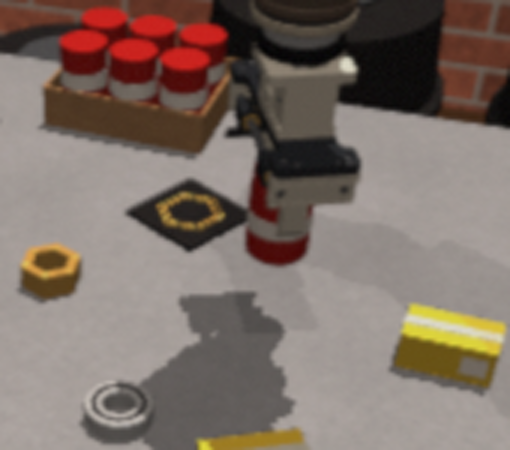

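>>> {"name": "arm_command", "arguments": {"plan": [[[-0.02,0,-0.027],[0,0,0]],[[-0.045,0,-0.06],[0,0,0]],[[-0.07,0,-0.093],[0,0,0]],[[-0.095,0,-0.127],[0,0,0]],[[-0.12,0,-0.16],[0,0,0]]]}}

```text
clock: 5.7
position: [0.4226, -0.0929, 0.1377]
ee_rot: [-0.435, 1.985, -1.984]
force: [1.7, -0.7, -3.9]
width: 0.646
```

>>> {"name": "arm_command", "arguments": {"plan": [[[-0.027,0,-0.036],[0,0,0]],[[-0.054,0,-0.072],[0,0,0]],[[-0.08,0,-0.107],[0,0,0]],[[-0.1,0,-0.134],[0,0,0]],[[-0.114,0,-0.1525],[0,0,0]]]}}

```text
clock: 6.2
position: [0.4629, 0.0944, 0.1376]
ee_rot: [-0.437, 1.984, -1.982]
force: [0.9, -1.3, -3.9]
width: 0.648
```

>>> {"name": "arm_command", "arguments": {"plan": [[[0,0,0],[0,0,0]],[[0,0,0],[0,0,0]]]}}

```text
clock: 6.4
position: [0.4626, 0.0916, 0.1375]
ee_rot: [-0.437, 1.984, -1.984]
force: [-0.3, -0.0, -4.2]
width: 0.649
```

```bash
python3 go.py .4647 .091 .067
python3 - <<'E'
from cell import *
from h import *
q=get_image('side')
save('a4.png',cv2.resize(q['color'][130:300,160:360],None,fx=3,fy=3,interpolation=2))
E
```

```text
t 6.4 pos [0.4626 0.0916 0.1375] jawyaw -65.29 down [-0.002 -0.001 -1.   ] F [-0.3 -0.  -4.2] w 0.649 j1,j7 [-0.11 -1.57]
shift [-0.0018  0.0705  0.0014] turn [0.02 0.   0.13] rows>= 2 yaw-> -65.3
```

View pics/a4.png

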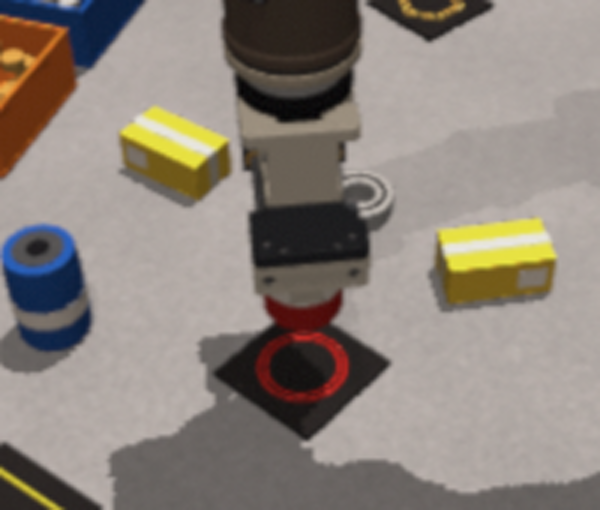

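>>> {"name": "arm_command", "arguments": {"plan": [[[-0.001,0.02,0.001],[0,0,0]],[[-0.0018,0.04,0.0014],[0,0,0]],[[-0.0018,0.055,0.0014],[0,0,0]],[[-0.0018,0.063,0.0014],[0,0,0]],[[-0.0018,0.066,0.0014],[0,0,0]]]}}

```text
clock: 6.95
position: [0.4651, 0.0899, 0.0719]
ee_rot: [-0.434, 1.985, -1.986]
force: [-0.8, 0.5, -3.1]
width: 0.646
```

>>> {"name": "arm_command", "arguments": {"plan": [[[0,0,0],[0,0,0]],[[0,0,0],[0,0,0]]]}}

```text
clock: 7.15
position: [0.4661, 0.0909, 0.0732]
ee_rot: [-0.432, 1.984, -1.984]
force: [-0.7, -0.1, -4.1]
width: 0.641
```

```bash
python3 go.py .4647 .091 .066
python3 - <<'E'
from cell import *
from h import *
q=get_image('side')
save('a5.png',cv2.resize(q['color'][130:300,160:360],None,fx=3,fy=3,interpolation=2))
E
```

```text
t 7.15 pos [0.4661 0.0909 0.0732] jawyaw -65.4 down [ 0.001  0.    -1.   ] F [-0.7 -0.1 -4.1] w 0.641 j1,j7 [-0.13 -1.61]
shift [ 0.0013  0.0072 -0.0007] turn [-0.01  0.   -0.05] rows>= 1 yaw-> -65.4
```

View pics/a5.png

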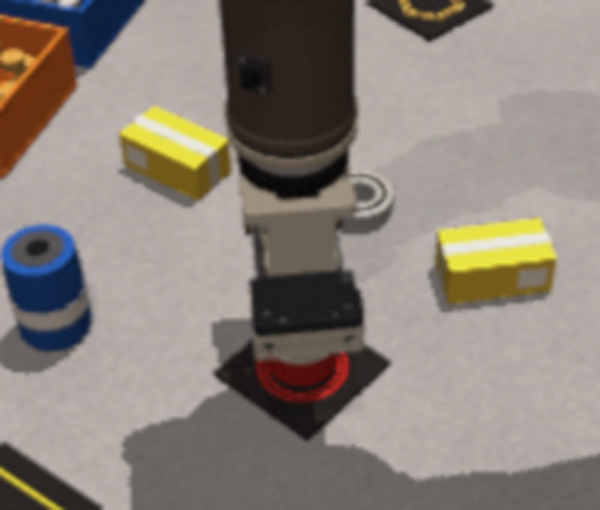

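>>> {"name": "arm_command", "arguments": {"plan": [[[0.001,0.002,0],[0,0,0]],[[0.001,0.004,0],[0,0,0]],[[0.001,0.006,0],[0,0,0]],[[0.001,0.006,0],[0,0,0]]]}}

```text
clock: 7.6
position: [0.4647, 0.0905, 0.0665]
ee_rot: [-0.433, 1.984, -1.984]
force: [-0.7, -0.5, -3.1]
width: 0.645
```

```bash
python3 go.py .4647 .091 .066
```

```text
t 7.6 pos [0.4647 0.0905 0.0665] jawyaw -65.38 down [-0. -0. -1.] F [-0.7 -0.5 -3.1] w 0.645 j1,j7 [-0.14 -1.62]
shift [-0.0002  0.0005 -0.0004] turn [0.   0.   0.02] rows>= 1 yaw-> -65.4
```

>>> {"name": "arm_command", "arguments": {"plan": [[[0,0.0005,0],[0,0,0]],[[0,0.001,0],[0,0,0]],[[0,0.0015,0],[0,0,0]],[[0,0.0015,0],[0,0,0]]]}}

```text
clock: 8.0
position: [0.4649, 0.0907, 0.0658]
ee_rot: [-0.433, 1.984, -1.984]
force: [-3.0, -1.3, 6.3]
width: 0.65
```

>>> {"name": "arm_command", "arguments": {"plan": [[[0,0,0],[0,0,0]],[[0,0,0],[0,0,0]],[[0,0,0],[0,0,0]],[[0,0,0],[0,0,0]],[[0,0,0],[0,0,0]]], "fingers": -1}}

```text
clock: 8.5
position: [0.4649, 0.0906, 0.0652]
ee_rot: [-0.433, 1.984, -1.984]
force: [0.0, 0.3, -1.2]
width: 0.99
```

>>> {"name": "arm_command", "arguments": {"plan": [[[0,-0.02,0],[0,0,0]],[[0,-0.05,0],[0,0,0]],[[0,-0.08,0],[0,0,0]],[[0,-0.11,0],[0,0,0]],[[0,-0.11,0],[0,0,0]]]}}

```text
clock: 9.0
position: [0.467, 0.0913, 0.1787]
ee_rot: [-0.426, 1.982, -1.981]
force: [0.3, -0.3, 0.3]
width: 0.998
```

```bash
python3 go.py .4795 -.1045 .12 0
python3 - <<'E'
from cell import *
from h import *
q=get_image('side')
save('a6.png',cv2.resize(q['color'][130:300,160:360],None,fx=3,fy=3,interpolation=2))
E
```

```text
t 9.0 pos [0.467  0.0913 0.1787] jawyaw -65.39 down [ 0.006  0.002 -1.   ] F [ 0.3 -0.3  0.3] w 0.998 j1,j7 [-0.09 -1.55]
shift [0.0705 0.0585 0.1831] turn [ -0.27 -65.39  -0.28] rows>= 8 yaw-> 0.0
```

View pics/a6.png

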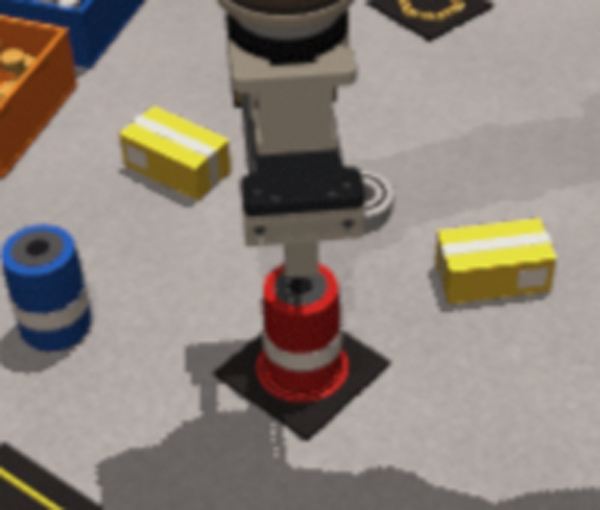

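>>> {"name": "arm_command", "arguments": {"plan": [[[0.008,0,0.02],[0,-8,0]],[[0.016,0,0.042],[0,-16,0]],[[0.026,0,0.066],[0,-24,0]],[[0.036,0,0.092],[0,-32,0]],[[0.045,0,0.117],[0,-40,0]]]}}

```text
clock: 9.55
position: [0.4719, -0.0357, 0.1741]
ee_rot: [-0.971, 1.525, -1.523]
force: [-0.5, -0.4, -0.1]
width: 0.995
```

```bash
python3 go.py .4795 -.1045 .10 0
```

```text
t 9.55 pos [ 0.4719 -0.0357  0.1741] jawyaw -25.04 down [-0.002 -0.    -1.   ] F [-0.5 -0.4 -0.1] w 0.995 j1,j7 [ 0.24 -0.61]
shift [0.0591 0.0741 0.0361] turn [ 1.000e-01 -2.504e+01  2.000e-02] rows>= 3 yaw-> 0.0
```

>>> {"name": "arm_command", "arguments": {"plan": [[[0.015,0.01,0.009],[0,-7,0]],[[0.032,0.03,0.019],[0,-14,0]],[[0.05,0.05,0.03],[0,-21,0]],[[0.059,0.066,0.036],[0,-25,0]],[[0.059,0.074,0.036],[0,-25,0]]]}}

```text
clock: 10.05
position: [0.4784, -0.1049, 0.0988]
ee_rot: [-1.208, 1.218, -1.213]
force: [0.4, 0.7, -0.3]
width: 1.002
```

>>> {"name": "arm_command", "arguments": {"plan": [[[0,0,0],[0,0,0]]]}}

```text
clock: 10.15
position: [0.4787, -0.1027, 0.0997]
ee_rot: [-1.206, 1.219, -1.214]
force: [-1.0, 0.5, 1.4]
width: 0.999
```

```bash
python3 go.py .4795 -.1045 .026 0
python3 - <<'E'
from cell import *
from fit import *
p=get_image('top');q=get_image('side')
save('a7.png',np.hstack([cv2.resize(q['color'][110:280,200:370],None,fx=2.3,fy=2.3,interpolation=2),cv2.resize(p['color'][110:280,200:370],None,fx=2.3,fy=2.3,interpolation=2)]))
for c in(p,q): print(fit(c,'red',[.4647,.091],.096,.05), fit(c,'pad',[.4647,.091],.006,.08))
E
```

```text
t 10.15 pos [ 0.4787 -0.1027  0.0997] jawyaw -0.52 down [-0.003  0.001 -1.   ] F [-1.   0.5  1.4] w 0.999 j1,j7 [ 0.4  -0.15]
shift [0.0019 0.0737 0.001 ] turn [ 0.18 -0.52 -0.06] rows>= 2 yaw-> -0.0
(array([0.46354927, 0.08991964]), (array([58.3, 59.8]),)) (array([0.46435476, 0.0891701 ]), (array([103.1, 104.7]), np.float32(67.4)))
(array([0.46350798, 0.09306838]), (array([58.1, 61.9]),)) (array([0.46443071, 0.09310048]), (array([103. , 103.5]), np.float32(66.4)))
```

View pics/a7.png

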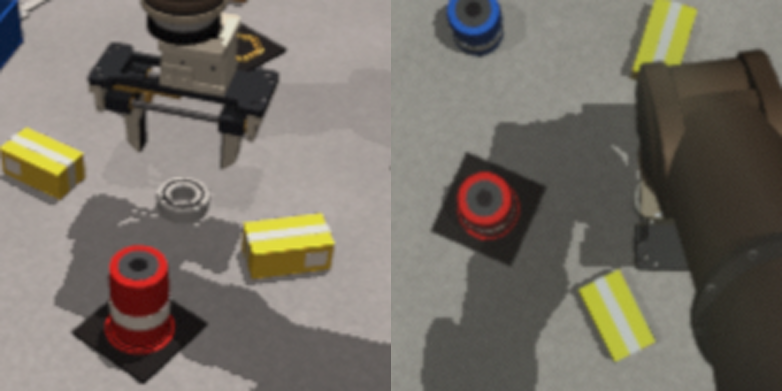

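>>> {"name": "arm_command", "arguments": {"plan": [[[0.001,0.02,0.0005],[0,-0.5,0]],[[0.002,0.04,0.001],[0,-0.5,0]],[[0.002,0.058,0.001],[0,-0.5,0]],[[0.002,0.068,0.001],[0,-0.5,0]],[[0.002,0.072,0.001],[0,-0.5,0]]]}}

```text
clock: 10.75
position: [0.481, -0.1046, 0.0291]
ee_rot: [-1.211, 1.207, -1.207]
force: [-0.6, 0.0, -0.8]
width: 0.999
```

>>> {"name": "arm_command", "arguments": {"plan": [[[0,0,0],[0,0,0]]]}}

```text
clock: 10.85
position: [0.4811, -0.1048, 0.0295]
ee_rot: [-1.21, 1.207, -1.207]
force: [0.9, 0.2, -0.4]
width: 0.997
```

```bash
python3 go.py .4795 -.1045 .028 0
```

```text
t 10.85 pos [ 0.4811 -0.1048  0.0295] jawyaw 0.15 down [ 0. -0. -1.] F [ 0.9  0.2 -0.4] w 0.997 j1,j7 [ 0.35 -0.21]
shift [-0.0003  0.0015 -0.0016] turn [-0.01  0.15  0.  ] rows>= 1 yaw-> -0.0
```

>>> {"name": "arm_command", "arguments": {"plan": [[[0,0.0015,-0.0015],[0,0,0]],[[0,0.0015,-0.0015],[0,0,0]]]}}

```text
clock: 11.05
position: [0.4796, -0.1053, 0.0283]
ee_rot: [-1.21, 1.207, -1.208]
force: [-0.3, -0.4, -0.1]
width: 0.999
```

>>> {"name": "arm_command", "arguments": {"plan": [[[0,0,0],[0,0,0]],[[0,0,0],[0,0,0]],[[0,0,0],[0,0,0]],[[0,0,0],[0,0,0]],[[0,0,0],[0,0,0]]], "fingers": 1}}

```text
clock: 11.55
position: [0.4795, -0.1053, 0.0278]
ee_rot: [-1.21, 1.208, -1.208]
force: [-0.7, 0.8, 1.5]
width: 0.672
```

>>> {"name": "arm_command", "arguments": {"plan": [[[0,0,0],[0,0,0]],[[0,0,0],[0,0,0]],[[0,0,0],[0,0,0]]]}}

```text
clock: 11.85
position: [0.4795, -0.1053, 0.0278]
ee_rot: [-1.21, 1.208, -1.208]
force: [1.0, -0.4, 2.2]
width: 0.672
```

>>> {"name": "arm_command", "arguments": {"plan": [[[0,-0.015,0],[0,0,0]],[[0,-0.035,0],[0,0,0]],[[0,-0.065,0],[0,0,0]],[[0,-0.1,0],[0,0,0]],[[0,-0.13,0],[0,0,0]]]}}

```text
clock: 12.35
position: [0.479, -0.1051, 0.1589]
ee_rot: [-1.211, 1.208, -1.207]
force: [0.9, -0.0, -1.8]
width: 0.676
```

>>> {"name": "arm_command", "arguments": {"plan": [[[0,-0.01,0],[0,0,0]],[[0,-0.01,0],[0,0,0]]]}}

```text
clock: 12.55
position: [0.4799, -0.1055, 0.1684]
ee_rot: [-1.209, 1.206, -1.209]
force: [0.0, -1.3, -2.7]
width: 0.678
```

```bash
python3 go.py .4034 .2915 .165 0
python3 - <<'E'
from cell import *
from fit import *
q=get_image('side')
save('a8.png',cv2.resize(q['color'][60:230,200:370],None,fx=3,fy=3,interpolation=2))
E
```

```text
t 12.55 pos [ 0.4799 -0.1055  0.1684] jawyaw 0.1 down [ 0.002 -0.001 -1.   ] F [ 0.  -1.3 -2.7] w 0.678 j1,j7 [ 0.44 -0.08]
shift [-0.3971  0.003  -0.0758] turn [-0.12  0.1   0.04] rows>= 9 yaw-> -0.0
```

View pics/a8.png

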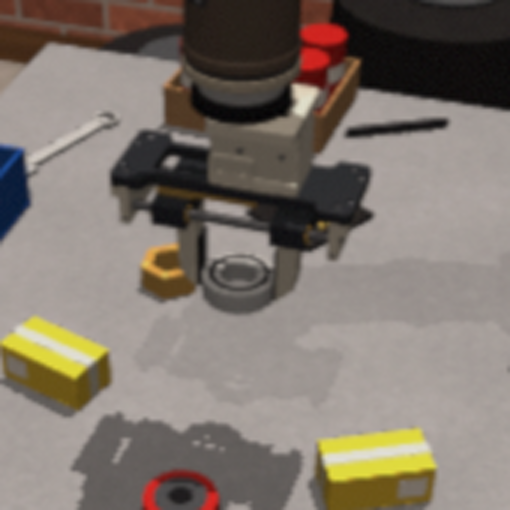

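>>> {"name": "arm_command", "arguments": {"plan": [[[-0.025,0,-0.005],[0,0,0]],[[-0.06,0,-0.011],[0,0,0]],[[-0.1,0,-0.019],[0,0,0]],[[-0.14,0,-0.027],[0,0,0]],[[-0.18,0,-0.034],[0,0,0]]]}}

```text
clock: 13.1
position: [0.4433, 0.0757, 0.1658]
ee_rot: [-1.213, 1.21, -1.207]
force: [0.6, -0.4, -2.5]
width: 0.677
```

>>> {"name": "arm_command", "arguments": {"plan": [[[-0.04,0,-0.008],[0,0,0]],[[-0.08,0,-0.015],[0,0,0]],[[-0.12,0,-0.023],[0,0,0]],[[-0.16,0,-0.031],[0,0,0]],[[-0.19,0,-0.037],[0,0,0]]]}}

```text
clock: 13.6
position: [0.4058, 0.2666, 0.1657]
ee_rot: [-1.214, 1.208, -1.205]
force: [-0.4, 0.0, -2.8]
width: 0.673
```

>>> {"name": "arm_command", "arguments": {"plan": [[[-0.016,0,-0.003],[0,0,0]],[[-0.026,0,-0.005],[0,0,0]],[[-0.026,0,-0.005],[0,0,0]]]}}

```text
clock: 13.9
position: [0.4016, 0.2912, 0.1663]
ee_rot: [-1.213, 1.207, -1.206]
force: [0.3, -0.4, -2.4]
width: 0.676
```

```bash
python3 go.py .4034 .2907 .0345 0
python3 - <<'E'
from cell import *
from fit import *
q=get_image('side')
save('a9.png',cv2.resize(q['color'][200:400,150:350],None,fx=2.5,fy=2.5,interpolation=2))
E
```

```text
t 13.9 pos [0.4016 0.2912 0.1663] jawyaw 0.23 down [-0.002 -0.001 -1.   ] F [ 0.3 -0.4 -2.4] w 0.676 j1,j7 [-0.3  -0.98]
shift [0.0004 0.1318 0.0021] turn [0.12 0.23 0.04] rows>= 3 yaw-> -0.0
```

View pics/a9.png

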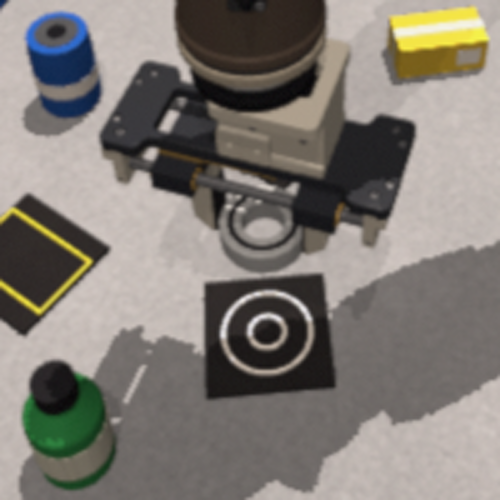

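>>> {"name": "arm_command", "arguments": {"plan": [[[0,0.025,0.001],[0,0,0]],[[0,0.06,0.002],[0,0,0]],[[0,0.09,0.002],[0,0,0]],[[0,0.112,0.002],[0,0,0]],[[0,0.122,0.002],[0,0,0]]]}}

```text
clock: 14.45
position: [0.4042, 0.2879, 0.0435]
ee_rot: [-1.213, 1.21, -1.21]
force: [0.6, -0.5, -2.6]
width: 0.676
```

>>> {"name": "arm_command", "arguments": {"plan": [[[0,0.001,0],[0,0,0]],[[0,0.001,0],[0,0,0]],[[0,0.001,0],[0,0,0]]]}}

```text
clock: 14.75
position: [0.4053, 0.2908, 0.0458]
ee_rot: [-1.208, 1.207, -1.208]
force: [-0.4, 0.8, -2.0]
width: 0.676
```

```bash
python3 go.py .4034 .2907 .0345 0
python3 - <<'E'
from cell import *
from fit import *
q=get_image('side');p=get_image('top')
save('a10.png',np.hstack([cv2.resize(q['color'][260:380,200:320],None,fx=3,fy=3,interpolation=2),cv2.resize(p['color'][160:280,100:220],None,fx=3,fy=3,interpolation=2)]))
E
```

```text
t 14.75 pos [0.4053 0.2908 0.0458] jawyaw 0.09 down [ 0.002  0.001 -1.   ] F [-0.4  0.8 -2. ] w 0.676 j1,j7 [-0.39 -1.12]
shift [ 0.0001  0.0113 -0.0019] turn [-0.09  0.09 -0.06] rows>= 1 yaw-> -0.0
```

View pics/a10.png

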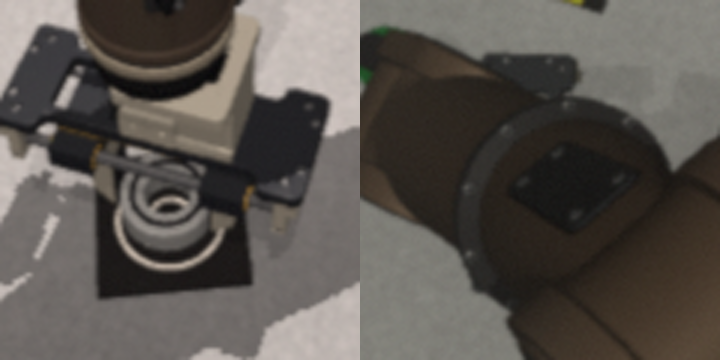

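>>> {"name": "arm_command", "arguments": {"plan": [[[0,0.004,-0.001],[0,0,0]],[[0,0.007,-0.0015],[0,0,0]],[[0,0.009,-0.0015],[0,0,0]],[[0,0.01,-0.0015],[0,0,0]],[[0,0.01,-0.0015],[0,0,0]]]}}

```text
clock: 15.35
position: [0.4029, 0.2905, 0.0345]
ee_rot: [-1.211, 1.208, -1.208]
force: [-0.0, 0.4, -2.9]
width: 0.673
```

```bash
python3 go.py .4034 .2907 .0335 0
```

```text
t 15.35 pos [0.4029 0.2905 0.0345] jawyaw 0.13 down [-0. -0. -1.] F [-0.   0.4 -2.9] w 0.673 j1,j7 [-0.4  -1.14]
shift [-0.0002  0.001   0.0005] turn [0.02 0.13 0.01] rows>= 1 yaw-> 0.0
```

>>> {"name": "arm_command", "arguments": {"plan": [[[0,0.0005,0.0005],[0,0,0]],[[0,0.001,0.0005],[0,0,0]],[[0,0.0015,0.0005],[0,0,0]],[[0,0.0015,0.0005],[0,0,0]]]}}

```text
clock: 15.75
position: [0.4037, 0.2906, 0.0337]
ee_rot: [-1.21, 1.207, -1.208]
force: [-1.0, -1.6, 5.6]
width: 0.675
```

>>> {"name": "arm_command", "arguments": {"plan": [[[0,0,0],[0,0,0]],[[0,0,0],[0,0,0]],[[0,0,0],[0,0,0]],[[0,0,0],[0,0,0]],[[0,0,0],[0,0,0]]], "fingers": -1}}

```text
clock: 16.25
position: [0.4036, 0.2906, 0.0332]
ee_rot: [-1.21, 1.208, -1.208]
force: [-0.1, -0.4, -0.3]
width: 0.991
```

>>> {"name": "arm_command", "arguments": {"plan": [[[0,-0.02,0],[0,0,0]],[[0,-0.05,0],[0,0,0]],[[0,-0.09,0],[0,0,0]],[[0,-0.13,0],[0,0,0]],[[0,-0.165,0],[0,0,0]]]}}

```text
clock: 16.75
position: [0.4034, 0.2907, 0.2002]
ee_rot: [-1.21, 1.207, -1.207]
force: [0.5, -0.9, -0.7]
width: 0.998
```

```bash
python3 go.py .657 -.1055 .19 73.5
python3 - <<'E'
from cell import *
from fit import *
q=get_image('side')
save('a11.png',cv2.resize(q['color'][220:400,120:320],None,fx=3,fy=3,interpolation=2))
E
```

```text
t 16.75 pos [0.4034 0.2907 0.2002] jawyaw 0.14 down [ 0.     0.001 -1.   ] F [ 0.5 -0.9 -0.7] w 0.998 j1,j7 [-0.27 -0.96]
shift [0.3968 0.01   0.2526] turn [-4.000e-02 -7.336e+01 -1.000e-02] rows>= 10 yaw-> 73.5
```

View pics/a11.png

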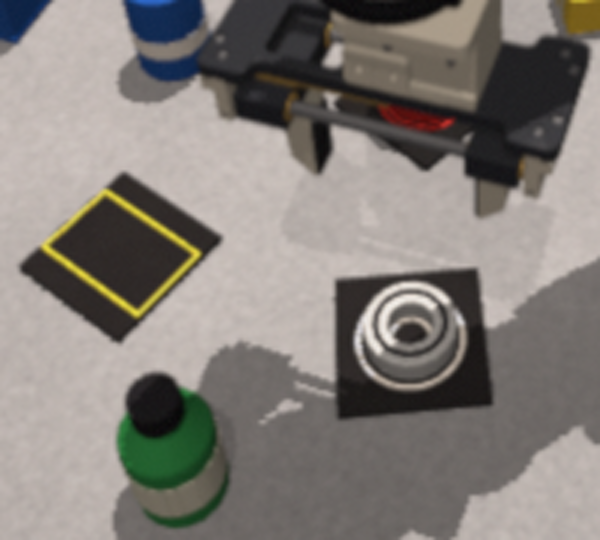

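>>> {"name": "arm_command", "arguments": {"plan": [[[0.022,0,0.014],[0,-5,0]],[[0.055,0,0.035],[0,-12,0]],[[0.09,0,0.058],[0,-19,0]],[[0.125,0,0.08],[0,-26,0]],[[0.16,0,0.102],[0,-33,0]]]}}

```text
clock: 17.3
position: [0.5065, 0.1292, 0.1981]
ee_rot: [-1.43, 0.77, -0.77]
force: [-0.4, 0.8, 0.4]
width: 0.997
```

```bash
python3 go.py .657 -.1055 .12 73.5
```

```text
t 17.3 pos [0.5065 0.1292 0.1981] jawyaw 33.42 down [ 0. -0. -1.] F [-0.4  0.8  0.4] w 0.997 j1,j7 [ 0.14 -0.04]
shift [ 0.2788  0.0781 -0.0037] turn [ 0.000e+00 -4.008e+01  1.000e-02] rows>= 6 yaw-> 73.5
```

>>> {"name": "arm_command", "arguments": {"plan": [[[0.036,0,-0.001],[0,-6,0]],[[0.073,0,-0.001],[0,-12,0]],[[0.11,0,-0.002],[0,-18,0]],[[0.147,0,-0.002],[0,-24,0]],[[0.184,0.01,-0.003],[0,-30,0]]]}}

```text
clock: 17.8
position: [0.6053, -0.0262, 0.1889]
ee_rot: [-1.539, 0.363, -0.366]
force: [0.9, 0.5, -0.1]
width: 1.0
```

```bash
python3 go.py .657 -.1055 .12 73.5
```

```text
t 17.8 pos [ 0.6053 -0.0262  0.1889] jawyaw 63.35 down [ 0.002  0.    -1.   ] F [ 0.9  0.5 -0.1] w 1.0 j1,j7 [0.42 0.71]
shift [ 0.0816  0.069  -0.0477] turn [ -0.05 -10.15   0.11] rows>= 3 yaw-> 73.5
```

>>> {"name": "arm_command", "arguments": {"plan": [[[0.025,0.01,-0.015],[0,-4,0]],[[0.05,0.03,-0.03],[0,-8,0]],[[0.07,0.048,-0.041],[0,-10.1,0]],[[0.0816,0.06,-0.0477],[0,-10.1,0]],[[0.0816,0.069,-0.0477],[0,-10.1,0]]]}}

```text
clock: 18.3
position: [0.6552, -0.1063, 0.1176]
ee_rot: [-1.559, 0.234, -0.232]
force: [0.3, 0.9, -0.6]
width: 1.002
```

>>> {"name": "arm_command", "arguments": {"plan": [[[0,0,0],[0,0,0]],[[0,0,0],[0,0,0]]]}}

```text
clock: 18.5
position: [0.6549, -0.1023, 0.1199]
ee_rot: [-1.558, 0.228, -0.229]
force: [0.2, -0.4, -0.2]
width: 1.002
```

```bash
python3 go.py .657 -.1055 .032 73.5
python3 - <<'E'
from cell import *
from fit import *
q=get_image('side');p=get_image('top')
save('a12.png',np.hstack([cv2.resize(q['color'][90:240,150:300],None,fx=2.6,fy=2.6,interpolation=2),cv2.resize(p['color'][90:240,120:270],None,fx=2.6,fy=2.6,interpolation=2)]))
for c in (p,q): print(fit(c,'bear',[.4034,.291],.026,.05))
for n,c in(('t',p),('s',q)): save(f'b_{n}.png',ortho(c,[.4034,.291],.006,.06,3000))
E
```

```text
t 18.5 pos [ 0.6549 -0.1023  0.1199] jawyaw 73.32 down [ 0.     0.001 -1.   ] F [ 0.2 -0.4 -0.2] w 1.002 j1,j7 [0.49 0.95]
shift [ 0.0029  0.0879 -0.0025] turn [-0.05 -0.18  0.01] rows>= 2 yaw-> 73.5
(array([0.40288919, 0.2893523 ]), (array([65.8, 72.1]),))
(array([0.40271966, 0.29321448]), (array([61.6, 70. ]),))
```

View pics/a12.png

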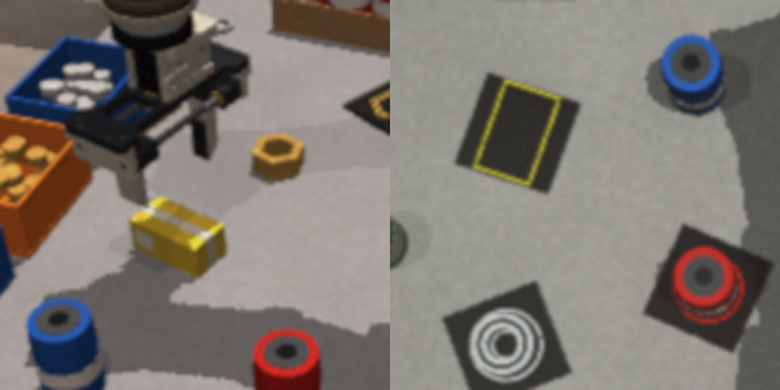

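View pics/b_t.png

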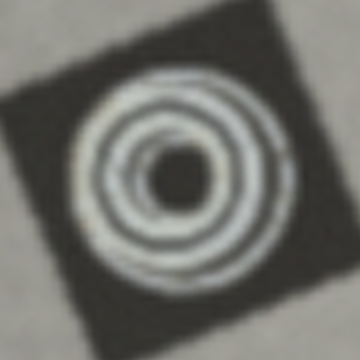

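```bash
cat > chk.py <<'E'
from cell import *
from h import *
import sys
def draw(p,curves,name,box,f=5):
    x0,x1,y0,y1=box; im=cv2.resize(p['color'][y0:y1,x0:x1],None,fx=f,fy=f,interpolation=cv2.INTER_CUBIC)
    for c,r,z,col in curves:
        t=np.linspace(0,2*np.pi,120); pts=np.array([(proj(p,[c[0]+r*np.cos(a),c[1]+r*np.sin(a),z])+.5-[x0,y0])*f for a in t])
        cv2.polylines(im,[pts.round().astype(np.int32)],True,col,1)
    save(name,im); return im
E
python3 - <<'E'
from chk import *
p=get_image('top');q=get_image('side')
c=[.4035,.2905]
cu=[(c,.035,.006,(255,0,0)),(c,.031,.026,(0,255,0)),(c,.015,.026,(0,255,0))]
a=draw(p,cu,'x.png',(135,195,190,250),6); b=draw(q,cu,'x.png',(225,285,302,362),6)
save('c1.png',np.hstack([a,b]))
E
```

```text
(no output)
```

View pics/c1.png

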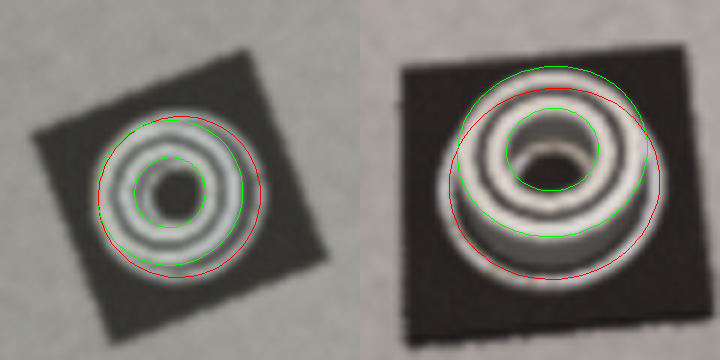

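>>> {"name": "arm_command", "arguments": {"plan": [[[0.001,0.025,-0.001],[0,0,0]],[[0.002,0.05,-0.002],[0,0,0]],[[0.002,0.07,-0.002],[0,0,0]],[[0.002,0.082,-0.002],[0,0,0]],[[0.002,0.087,-0.002],[0,0,0]]]}}

```text
clock: 19.2
position: [0.6561, -0.1066, 0.0315]
ee_rot: [-1.559, 0.23, -0.229]
force: [0.3, 0.8, -0.0]
width: 1.001
```

>>> {"name": "arm_command", "arguments": {"plan": [[[0,0,0],[0,0,0]],[[0,0,0],[0,0,0]]]}}

```text
clock: 19.4
position: [0.6572, -0.1067, 0.0333]
ee_rot: [-1.558, 0.229, -0.231]
force: [-0.4, -0.3, 1.3]
width: 1.001
```

```bash
python3 go.py .657 -.1055 .032 73.5
```

```text
t 19.4 pos [ 0.6572 -0.1067  0.0333] jawyaw 73.23 down [ 0.001 -0.    -1.   ] F [-0.4 -0.3  1.3] w 1.001 j1,j7 [0.47 0.9 ]
shift [-0.0005  0.0013  0.0011] turn [-0.02 -0.27  0.08] rows>= 1 yaw-> 73.5
```

>>> {"name": "arm_command", "arguments": {"plan": [[[0,0,0],[0,0,0]],[[0,0,0],[0,0,0]],[[0,0,0],[0,0,0]],[[0,0,0],[0,0,0]],[[0,0,0],[0,0,0]]], "fingers": 1}}

```text
clock: 19.9
position: [0.6565, -0.1069, 0.0323]
ee_rot: [-1.559, 0.23, -0.23]
force: [-0.4, 0.1, 0.3]
width: 0.613
```

>>> {"name": "arm_command", "arguments": {"plan": [[[0,0,0],[0,0,0]],[[0,0,0],[0,0,0]],[[0,0,0],[0,0,0]]]}}

```text
clock: 20.2
position: [0.6566, -0.1066, 0.0323]
ee_rot: [-1.558, 0.23, -0.23]
force: [0.4, 2.0, 0.2]
width: 0.543
```

>>> {"name": "arm_command", "arguments": {"plan": [[[0,-0.015,0],[0,0,0]],[[0,-0.035,0],[0,0,0]],[[0,-0.065,0],[0,0,0]],[[0,-0.1,0],[0,0,0]],[[0,-0.14,0],[0,0,0]]]}}

```text
clock: 20.7
position: [0.6554, -0.1071, 0.1733]
ee_rot: [-1.559, 0.232, -0.228]
force: [1.3, 0.1, -4.1]
width: 0.54
```

>>> {"name": "arm_command", "arguments": {"plan": [[[0,-0.01,0],[0,0,0]],[[0,-0.01,0],[0,0,0]]]}}

```text
clock: 20.9
position: [0.6573, -0.1069, 0.1844]
ee_rot: [-1.559, 0.227, -0.233]
force: [-0.2, -0.9, -4.6]
width: 0.539
```

```bash
python3 go.py .6200 .2885 .18 72.5
python3 - <<'E'
from cell import *
from fit import *
q=get_image('side')
save('a13.png',cv2.resize(q['color'][60:230,120:290],None,fx=3,fy=3,interpolation=2))
E
```

```text
t 20.9 pos [ 0.6573 -0.1069  0.1844] jawyaw 73.21 down [ 0.003 -0.001 -1.   ] F [-0.2 -0.9 -4.6] w 0.539 j1,j7 [0.51 1.  ]
shift [-0.1499  0.004   0.3678] turn [-0.02  0.71  0.19] rows>= 8 yaw-> 72.5
```

View pics/a13.png

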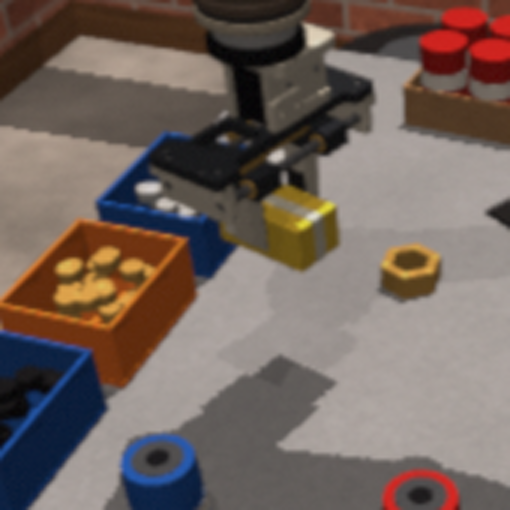

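>>> {"name": "arm_command", "arguments": {"plan": [[[-0.01,0,0.025],[0,0.1,0]],[[-0.026,0,0.064],[0,0.2,0]],[[-0.042,0,0.104],[0,0.3,0]],[[-0.059,0,0.144],[0,0.4,0]],[[-0.075,0,0.184],[0,0.5,0]]]}}

```text
clock: 21.45
position: [0.6361, 0.0918, 0.1795]
ee_rot: [-1.559, 0.24, -0.234]
force: [0.2, -0.3, -3.4]
width: 0.541
```

>>> {"name": "arm_command", "arguments": {"plan": [[[-0.016,0,0.04],[0,0,0]],[[-0.032,0,0.08],[0,0,0]],[[-0.048,0,0.12],[0,0,0]],[[-0.062,0,0.155],[0,0,0]],[[-0.07,0,0.174],[0,0,0]]]}}

```text
clock: 21.95
position: [0.62, 0.2816, 0.1795]
ee_rot: [-1.559, 0.237, -0.23]
force: [-0.4, 0.3, -3.2]
width: 0.545
```

>>> {"name": "arm_command", "arguments": {"plan": [[[0,0,0],[0,0,0]],[[0,0,0],[0,0,0]]]}}

```text
clock: 22.15
position: [0.6217, 0.2773, 0.1798]
ee_rot: [-1.561, 0.238, -0.234]
force: [-0.2, -0.7, -2.8]
width: 0.54
```

```bash
python3 go.py .6203 .288 .06 72.6
python3 - <<'E'
from cell import *
from fit import *
q=get_image('side')
save('a14.png',cv2.resize(q['color'][200:370,70:240],None,fx=3,fy=3,interpolation=2))
E
```

```text
t 22.15 pos [0.6217 0.2773 0.1798] jawyaw 72.79 down [-0.003 -0.002 -1.   ] F [-0.2 -0.7 -2.8] w 0.54 j1,j7 [-0.08  0.41]
shift [-0.0042  0.1197  0.0102] turn [ 0.18  0.19 -0.13] rows>= 3 yaw-> 72.6
```

View pics/a14.png

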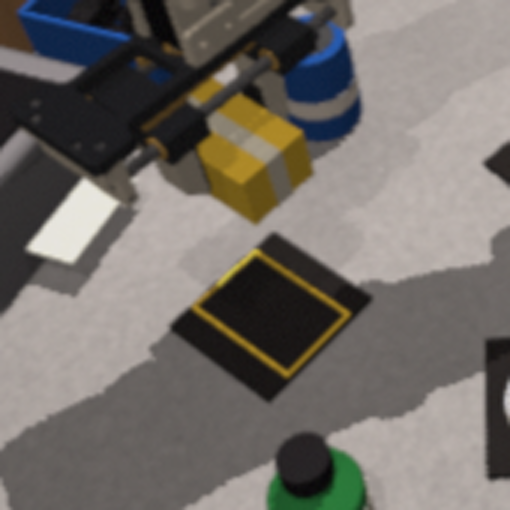

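>>> {"name": "arm_command", "arguments": {"plan": [[[-0.002,0.025,0.005],[0,0.1,0]],[[-0.004,0.055,0.01],[0,0.2,0]],[[-0.004,0.085,0.01],[0,0.2,0]],[[-0.004,0.11,0.01],[0,0.2,0]],[[-0.004,0.12,0.01],[0,0.2,0]]]}}

```text
clock: 22.7
position: [0.621, 0.2851, 0.0585]
ee_rot: [-1.562, 0.244, -0.239]
force: [0.7, -0.7, -2.4]
width: 0.542
```

>>> {"name": "arm_command", "arguments": {"plan": [[[0,0,0],[0,0,0]],[[0,0,0],[0,0,0]]]}}

```text
clock: 22.9
position: [0.6225, 0.2882, 0.0631]
ee_rot: [-1.557, 0.24, -0.241]
force: [1.7, -0.1, -2.7]
width: 0.543
```

```bash
python3 go.py .6203 .288 .041 72.6
python3 - <<'E'
from cell import *
from fit import *
q=get_image('side')
save('a15.png',cv2.resize(q['color'][200:370,70:240],None,fx=3,fy=3,interpolation=2))
E
```

```text
t 22.9 pos [0.6225 0.2882 0.0631] jawyaw 72.46 down [ 0.001  0.    -1.   ] F [ 1.7 -0.1 -2.7] w 0.543 j1,j7 [-0.13  0.33]
shift [-0.002   0.0221 -0.0009] turn [-0.03 -0.14  0.04] rows>= 1 yaw-> 72.6
```

View pics/a15.png

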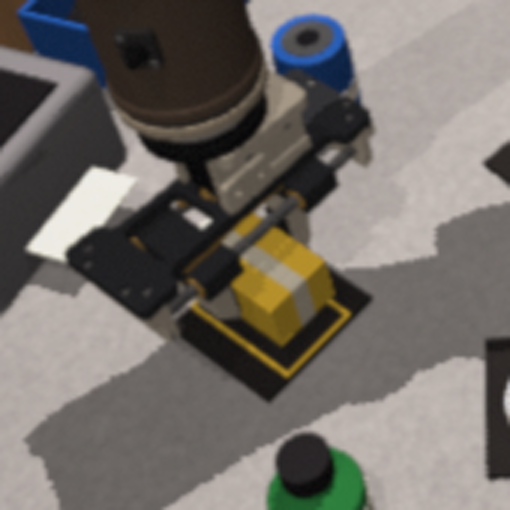

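>>> {"name": "arm_command", "arguments": {"plan": [[[-0.001,0.007,-0.0005],[0,-0.1,0]],[[-0.002,0.013,-0.0009],[0,-0.1,0]],[[-0.002,0.018,-0.0009],[0,-0.1,0]],[[-0.002,0.021,-0.0009],[0,-0.1,0]],[[-0.002,0.021,-0.0009],[0,-0.1,0]]]}}

```text
clock: 23.45
position: [0.6193, 0.2881, 0.0405]
ee_rot: [-1.558, 0.239, -0.237]
force: [0.4, -0.7, -4.3]
width: 0.546
```

```bash
python3 go.py .6203 .288 .038 72.6
```

```text
t 23.45 pos [0.6193 0.2881 0.0405] jawyaw 72.62 down [-0.001 -0.001 -1.   ] F [ 0.4 -0.7 -4.3] w 0.546 j1,j7 [-0.13  0.31]
shift [0.001  0.0025 0.0002] turn [ 0.04  0.02 -0.03] rows>= 1 yaw-> 72.6
```

>>> {"name": "arm_command", "arguments": {"plan": [[[0.0005,0.0008,0],[0,0,0]],[[0.001,0.0015,0],[0,0,0]],[[0.001,0.002,0],[0,0,0]],[[0.001,0.002,0],[0,0,0]]]}}

```text
clock: 23.85
position: [0.6206, 0.288, 0.0392]
ee_rot: [-1.558, 0.238, -0.238]
force: [-0.5, 0.3, -3.4]
width: 0.541
```

```bash
python3 go.py .6203 .288 .038 72.6
```

```text
t 23.85 pos [0.6206 0.288  0.0392] jawyaw 72.62 down [ 0. -0. -1.] F [-0.5  0.3 -3.4] w 0.541 j1,j7 [-0.13  0.31]
shift [-0.0003  0.0012 -0.0001] turn [-0.    0.02  0.  ] rows>= 1 yaw-> 72.6
```

>>> {"name": "arm_command", "arguments": {"plan": [[[0,0.0005,0],[0,0,0]],[[0,0.001,0],[0,0,0]],[[0,0.0015,0],[0,0,0]],[[0,0.0015,0],[0,0,0]]]}}

```text
clock: 24.25
position: [0.6206, 0.2881, 0.0383]
ee_rot: [-1.558, 0.238, -0.238]
force: [-2.1, -1.9, 4.4]
width: 0.547
```

Contact; release and rise.

>>> {"name": "arm_command", "arguments": {"plan": [[[0,0,0],[0,0,0]],[[0,0,0],[0,0,0]],[[0,0,0],[0,0,0]],[[0,0,0],[0,0,0]],[[0,0,0],[0,0,0]]], "fingers": -1}}

```text
clock: 24.75
position: [0.6206, 0.2881, 0.0377]
ee_rot: [-1.558, 0.238, -0.238]
force: [0.1, -0.1, 0.1]
width: 0.932
```

>>> {"name": "arm_command", "arguments": {"plan": [[[0,-0.02,0],[0,0,0]],[[0,-0.05,0],[0,0,0]],[[0,-0.09,0],[0,0,0]],[[0,-0.13,0],[0,0,0]],[[0,-0.16,0],[0,0,0]]]}}

```text
clock: 25.25
position: [0.6209, 0.2886, 0.2005]
ee_rot: [-1.556, 0.237, -0.239]
force: [-0.9, 0.7, 0.0]
width: 1.001
```

```bash
python3 go.py .607 -.284 .19 66
python3 - <<'E'
from cell import *
from fit import *
q=get_image('side')
save('a16.png',cv2.resize(q['color'][200:370,70:240],None,fx=3,fy=3,interpolation=2))
E
```

```text
t 25.25 pos [0.6209 0.2886 0.2005] jawyaw 72.63 down [ 0.002  0.001 -1.   ] F [-0.9  0.7  0. ] w 1.001 j1,j7 [-0.1   0.41]
shift [ 0.1577  0.0097 -0.5507] turn [-0.11  6.63  0.07] rows>= 12 yaw-> 66.0
```

View pics/a16.png

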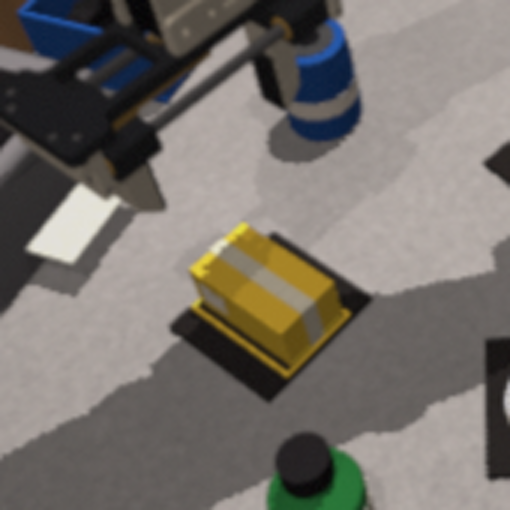

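>>> {"name": "arm_command", "arguments": {"plan": [[[0.007,0,-0.025],[0,3,0]],[[0.018,0,-0.062],[0,8,0]],[[0.029,0,-0.102],[0,13,0]],[[0.04,0,-0.142],[0,18,0]],[[0.052,0,-0.182],[0,23,0]]]}}

```text
clock: 25.8
position: [0.6155, 0.0973, 0.1976]
ee_rot: [-1.499, 0.554, -0.554]
force: [0.9, 0.2, -0.4]
width: 1.003
```

```bash
python3 go.py .607 -.284 .19 6
```

```text
t 25.8 pos [0.6155 0.0973 0.1976] jawyaw 49.43 down [ 0. -0. -1.] F [ 0.9  0.2 -0.4] w 1.003 j1,j7 [0.18 0.31]
shift [ 0.2415  0.0076 -0.2951] turn [0.000e+00 4.343e+01 1.000e-02] rows>= 8 yaw-> 6.0
```

>>> {"name": "arm_command", "arguments": {"plan": [[[0.026,0,-0.032],[0,5,0]],[[0.052,0,-0.064],[0,10,0]],[[0.078,0,-0.096],[0,15,0]],[[0.104,0,-0.128],[0,20,0]],[[0.13,0,-0.16],[0,25,0]]]}}

```text
clock: 26.3
position: [0.6109, -0.109, 0.1977]
ee_rot: [-1.381, 0.89, -0.89]
force: [0.8, -0.8, -0.9]
width: 1.0
```

```bash
python3 go.py .607 -.284 .13 6
```

```text
t 26.3 pos [ 0.6109 -0.109   0.1977] jawyaw 24.42 down [ 0. -0. -1.] F [ 0.8 -0.8 -0.9] w 1.0 j1,j7 [0.44 0.27]
shift [ 0.1578  0.0677 -0.0759] turn [-1.000e-02  1.842e+01  1.000e-02] rows>= 4 yaw-> 6.0
```

>>> {"name": "arm_command", "arguments": {"plan": [[[0.034,0.005,-0.016],[0,4,0]],[[0.07,0.015,-0.034],[0,8,0]],[[0.11,0.03,-0.053],[0,13,0]],[[0.14,0.05,-0.067],[0,17,0]],[[0.158,0.067,-0.076],[0,18.4,0]]]}}

```text
clock: 26.8
position: [0.607, -0.2863, 0.1294]
ee_rot: [-1.258, 1.133, -1.133]
force: [0.0, -0.7, -0.3]
width: 1.0
```

>>> {"name": "arm_command", "arguments": {"plan": [[[0,0,0],[0,0,0]],[[0,0,0],[0,0,0]],[[0,0,0],[0,0,0]]]}}

```text
clock: 27.1
position: [0.6091, -0.28, 0.1315]
ee_rot: [-1.258, 1.126, -1.126]
force: [-0.8, -0.5, -0.0]
width: 1.0
```

```bash
python3 go.py .607 -.284 .031 6
python3 - <<'E'
from chk import *
from fit import *
p=get_image('top');q=get_image('side')
save('a17.png',np.hstack([cv2.resize(q['color'][90:240,200:350],None,fx=2.6,fy=2.6,interpolation=2),cv2.resize(p['color'][90:240,310:460],None,fx=2.6,fy=2.6,interpolation=2)]))
for c in(p,q): print(fit(c,'yellow',[.62,.288],.046,.065))
c=[.4635,.0905]
cu=[(c,.034,.006,(255,255,255)),(c,.030,.096,(0,255,0)),(c,.03,.006,(0,255,0))]
save('c2.png',np.hstack([draw(p,cu,'x.png',(210,280,160,230),5),draw(q,cu,'x.png',(220,300,190,260),5)]))
E
```

```text
t 27.1 pos [ 0.6091 -0.28    0.1315] jawyaw 6.44 down [ 0.001  0.001 -1.   ] F [-0.8 -0.5 -0. ] w 1.0 j1,j7 [0.6  0.24]
shift [ 0.0038  0.1005 -0.0027] turn [-0.09  0.44 -0.06] rows>= 3 yaw-> 6.0
(array([0.61721013, 0.28084512]), (array([ 65. , 108.9]), np.float32(164.2)))
(array([0.61996452, 0.29792846]), (array([69.3, 97.3]), np.float32(162.8)))
```

View pics/a17.png

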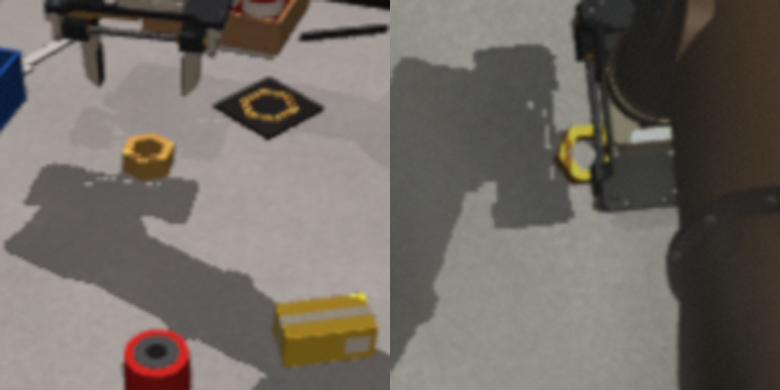

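View pics/c2.png

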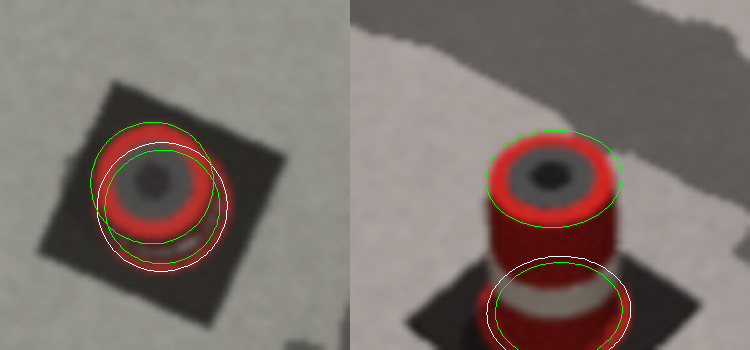

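>>> {"name": "arm_command", "arguments": {"plan": [[[0.002,0.025,-0.001],[0,0.4,0]],[[0.004,0.05,-0.0025],[0,0.4,0]],[[0.004,0.075,-0.0025],[0,0.4,0]],[[0.004,0.092,-0.0025],[0,0.4,0]],[[0.004,0.098,-0.0025],[0,0.4,0]]]}}

```text
clock: 27.7
position: [0.6054, -0.2857, 0.0314]
ee_rot: [-1.257, 1.135, -1.131]
force: [-0.2, -0.3, -0.2]
width: 1.0
```

>>> {"name": "arm_command", "arguments": {"plan": [[[0,0,0],[0,0,0]],[[0,0,0],[0,0,0]]]}}

```text
clock: 27.9
position: [0.6068, -0.2867, 0.0339]
ee_rot: [-1.255, 1.132, -1.135]
force: [-0.9, -0.8, -0.8]
width: 1.003
```

```bash
python3 go.py .607 -.284 .030 6
```

```text
t 27.9 pos [ 0.6068 -0.2867  0.0339] jawyaw 5.84 down [ 0.002 -0.    -1.   ] F [-0.9 -0.8 -0.8] w 1.003 j1,j7 [0.58 0.2 ]
shift [-0.0027  0.0039  0.0005] turn [-0.09 -0.16  0.04] rows>= 1 yaw-> 6.0
```

>>> {"name": "arm_command", "arguments": {"plan": [[[-0.001,0.002,0.0005],[0,0,0]],[[-0.0015,0.003,0.0005],[0,0,0]],[[-0.0015,0.003,0.0005],[0,0,0]]]}}

```text
clock: 28.2
position: [0.6064, -0.2852, 0.0301]
ee_rot: [-1.255, 1.133, -1.134]
force: [-0.3, -0.5, -0.6]
width: 1.001
```

>>> {"name": "arm_command", "arguments": {"plan": [[[0,0,0],[0,0,0]],[[0,0,0],[0,0,0]],[[0,0,0],[0,0,0]],[[0,0,0],[0,0,0]],[[0,0,0],[0,0,0]]], "fingers": 1}}

```text
clock: 28.7
position: [0.6064, -0.2853, 0.0297]
ee_rot: [-1.255, 1.134, -1.134]
force: [1.7, -0.1, -1.0]
width: 0.609
```

>>> {"name": "arm_command", "arguments": {"plan": [[[0,0,0],[0,0,0]],[[0,0,0],[0,0,0]],[[0,0,0],[0,0,0]]]}}

```text
clock: 29.0
position: [0.6064, -0.2853, 0.0298]
ee_rot: [-1.255, 1.134, -1.134]
force: [2.0, -0.3, 0.0]
width: 0.596
```

>>> {"name": "arm_command", "arguments": {"plan": [[[0,-0.015,0],[0,0,0]],[[0,-0.035,0],[0,0,0]],[[0,-0.06,0],[0,0,0]],[[0,-0.08,0],[0,0,0]],[[0,-0.08,0],[0,0,0]]]}}

```text
clock: 29.5
position: [0.6079, -0.2857, 0.1135]
ee_rot: [-1.254, 1.13, -1.138]
force: [0.3, -0.0, -2.4]
width: 0.6
```

```bash
python3 go.py .502 -.443 .11 6
python3 - <<'E'
from cell import *
from fit import *
q=get_image('side')
save('a18.png',cv2.resize(q['color'][60:230,190:360],None,fx=3,fy=3,interpolation=2))
E
```

```text
t 29.5 pos [ 0.6079 -0.2857  0.1135] jawyaw 5.81 down [ 0.005 -0.002 -1.   ] F [ 0.3 -0.  -2.4] w 0.6 j1,j7 [0.6  0.23]
shift [ 0.1457  0.0033 -0.1213] turn [-0.26 -0.19  0.14] rows>= 4 yaw-> 6.0
```

View pics/a18.png

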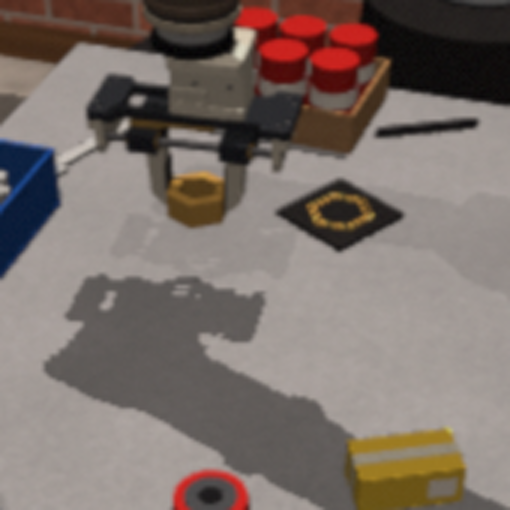

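Run:
```python
from fit import *
ps=pickle.load(open('ps0.pkl','rb'))
for j in (0,1):
    c=np.array([.502,-.443]); im=ortho(ps[j],c,.006,.08,2000); hsv=cv2.cvtColor(im,cv2.COLOR_RGB2HSV).astype(int)
    yy,xx=np.mgrid[:320,:320]; r=np.hypot(xx-160,yy-160)/2000
    m=((hsv[...,1]>[75,80][j])&(r<.042)).astype(np.uint8)
    hu=hull(m); mm=cv2.moments(hu); ct=(mm['m10']/mm['m00'],mm['m01']/mm['m00']); print(toW(ct,c,.08), cv2.minEnclosingCircle(hu)[1]/2000)
    im=im.copy(); cv2.polylines(im,[hu],True,(255,0,255),1); cv2.drawMarker(im,(160,160),(0,255,0),0,8); save(f'n{j}.png',im)
cv2.imwrite('pics/n.png',np.hstack([cv2.imread('pics/n0.png'),cv2.imread('pics/n1.png')]))
```

```text
[ 0.50254434 -0.44545124] 0.038802330017089846
[ 0.50275548 -0.44396155] 0.041967334747314455
```

View pics/n.png

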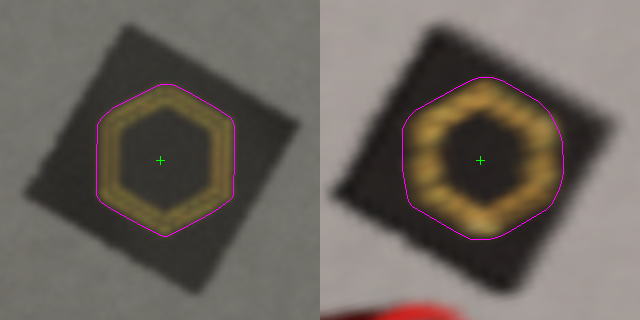

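>>> {"name": "arm_command", "arguments": {"plan": [[[0.022,0,-0.018],[0,-0.1,0]],[[0.055,0,-0.045],[0,-0.2,0]],[[0.09,0,-0.073],[0,-0.2,0]],[[0.12,0,-0.098],[0,-0.2,0]],[[0.146,0,-0.12],[0,-0.2,0]]]}}

```text
clock: 30.05
position: [0.4989, -0.4445, 0.1081]
ee_rot: [-1.258, 1.135, -1.131]
force: [0.8, 0.2, -2.7]
width: 0.594
```

>>> {"name": "arm_command", "arguments": {"plan": [[[0,0,0],[0,0,0]],[[0,0,0],[0,0,0]],[[0,0,0],[0,0,0]]]}}

```text
clock: 30.35
position: [0.502, -0.4412, 0.1089]
ee_rot: [-1.257, 1.132, -1.129]
force: [-0.7, 0.9, -2.8]
width: 0.598
```

```bash
python3 go.py .5025 -.445 .045 6
python3 - <<'E'
from cell import *
from fit import *
q=get_image('side')
save('a19.png',cv2.resize(q['color'][60:190,230:400],None,fx=3,fy=3,interpolation=2))
E
```

```text
t 30.35 pos [ 0.502  -0.4412  0.1089] jawyaw 6.09 down [-0.001  0.002 -1.   ] F [-0.7  0.9 -2.8] w 0.598 j1,j7 [0.88 0.51]
shift [0.004  0.0639 0.0001] turn [ 0.02  0.09 -0.1 ] rows>= 2 yaw-> 6.0
```

View pics/a19.png

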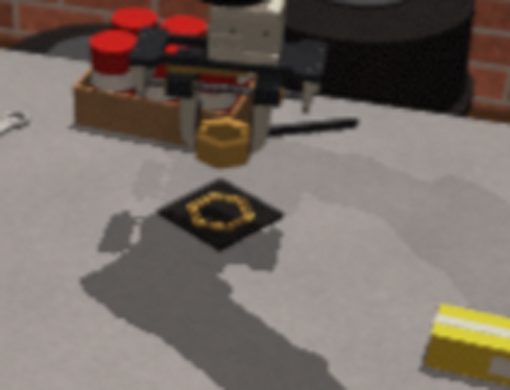

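>>> {"name": "arm_command", "arguments": {"plan": [[[0.002,0.02,0],[0,0,0]],[[0.004,0.04,0],[0,0,0]],[[0.004,0.054,0],[0,0,0]],[[0.004,0.062,0],[0,0,0]],[[0.004,0.064,0],[0,0,0]]]}}

```text
clock: 30.9
position: [0.5021, -0.4457, 0.0447]
ee_rot: [-1.257, 1.132, -1.129]
force: [0.4, 0.4, -2.4]
width: 0.6
```

>>> {"name": "arm_command", "arguments": {"plan": [[[0,0.001,0],[0,0,0]],[[0,0.001,0],[0,0,0]]]}}

```text
clock: 31.1
position: [0.5026, -0.4468, 0.0454]
ee_rot: [-1.257, 1.13, -1.132]
force: [-0.7, -0.2, -3.8]
width: 0.597
```

```bash
python3 go.py .5025 -.445 .0375 6
```

```text
t 31.1 pos [ 0.5026 -0.4468  0.0454] jawyaw 6.03 down [ 0.001 -0.001 -1.   ] F [-0.7 -0.2 -3.8] w 0.597 j1,j7 [0.87 0.49]
shift [-0.0018  0.0079  0.0001] turn [-0.05  0.03  0.04] rows>= 1 yaw-> 6.0
```

>>> {"name": "arm_command", "arguments": {"plan": [[[-0.0008,0.003,0],[0,0,0]],[[-0.0015,0.005,0],[0,0,0]],[[-0.0015,0.007,0],[0,0,0]],[[-0.0015,0.0075,0],[0,0,0]],[[-0.0015,0.0075,0],[0,0,0]]]}}

```text
clock: 31.6
position: [0.5019, -0.4452, 0.0371]
ee_rot: [-1.257, 1.132, -1.131]
force: [0.7, 0.7, -2.5]
width: 0.601
```

```bash
python3 go.py .5025 -.445 .036 6
```

```text
t 31.6 pos [ 0.5019 -0.4452  0.0371] jawyaw 6.02 down [-0.  0. -1.] F [ 0.7  0.7 -2.5] w 0.601 j1,j7 [0.87 0.49]
shift [-0.0001  0.0011  0.0007] turn [ 0.01  0.02 -0.01] rows>= 1 yaw-> 6.0
```

>>> {"name": "arm_command", "arguments": {"plan": [[[0,0.0006,0.0005],[0,0,0]],[[0,0.0012,0.0005],[0,0,0]],[[0,0.0018,0.0005],[0,0,0]],[[0,0.0018,0.0005],[0,0,0]]]}}

```text
clock: 32.0
position: [0.5025, -0.4452, 0.0358]
ee_rot: [-1.257, 1.131, -1.132]
force: [-0.6, 0.5, 0.5]
width: 0.593
```

>>> {"name": "arm_command", "arguments": {"plan": [[[0,0.0005,0],[0,0,0]],[[0,0.0007,0],[0,0,0]],[[0,0.0007,0],[0,0,0]]]}}

```text
clock: 32.3
position: [0.5026, -0.4452, 0.0357]
ee_rot: [-1.257, 1.131, -1.132]
force: [-2.8, 2.2, 8.4]
width: 0.598
```

>>> {"name": "arm_command", "arguments": {"plan": [[[0,0,0],[0,0,0]],[[0,0,0],[0,0,0]],[[0,0,0],[0,0,0]],[[0,0,0],[0,0,0]],[[0,0,0],[0,0,0]]], "fingers": -1}}

```text
clock: 32.8
position: [0.5024, -0.4451, 0.0346]
ee_rot: [-1.257, 1.131, -1.131]
force: [0.4, 0.0, 0.2]
width: 0.974
```

>>> {"name": "arm_command", "arguments": {"plan": [[[0,-0.02,0],[0,0,0]],[[0,-0.05,0],[0,0,0]],[[0,-0.09,0],[0,0,0]],[[0,-0.13,0],[0,0,0]],[[0,-0.16,0],[0,0,0]]]}}

```text
clock: 33.3
position: [0.503, -0.4454, 0.1975]
ee_rot: [-1.257, 1.129, -1.133]
force: [0.9, -0.2, -0.3]
width: 1.001
```

```bash
python3 go.py .32 -.42 .25
python3 - <<'E'
from cell import *
from fit import *
q=get_image('side')
save('a20.png',cv2.resize(q['color'][60:190,230:400],None,fx=3,fy=3,interpolation=2))
E
```

```text
t 33.3 pos [ 0.503  -0.4454  0.1975] jawyaw 6.02 down [ 0.002 -0.001 -1.   ] F [ 0.9 -0.2 -0.3] w 1.001 j1,j7 [0.9  0.55]
shift [-0.0444 -0.0529 -0.1792] turn [-0.1  -0.    0.09] rows>= 4 yaw-> 6.0
```

View pics/a20.png

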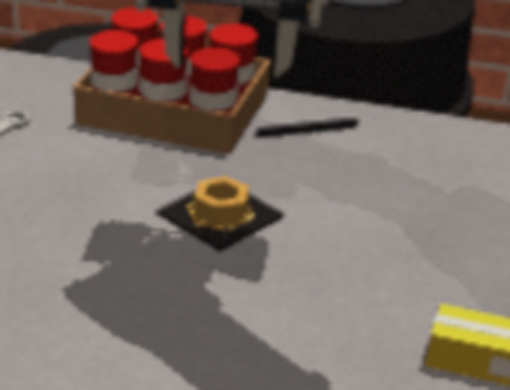

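>>> {"name": "arm_command", "arguments": {"plan": [[[0.01,-0.01,-0.035],[0,0,0]],[[0.025,-0.02,-0.075],[0,0,0]],[[0.04,-0.03,-0.115],[0,0,0]],[[0.055,-0.04,-0.155],[0,0,0]],[[0.07,-0.05,-0.19],[0,0,0]]]}}

```text
clock: 33.85
position: [0.3185, -0.5355, 0.245]
ee_rot: [-1.257, 1.132, -1.132]
force: [0.4, -0.4, -0.3]
width: 0.997
```

>>> {"name": "arm_command", "arguments": {"plan": [[[0,0,0],[0,0,0]],[[0,0,0],[0,0,0]],[[0,0,0],[0,0,0]]]}}

```text
clock: 34.15
position: [0.3219, -0.5338, 0.2444]
ee_rot: [-1.257, 1.13, -1.13]
force: [0.8, 0.5, -0.7]
width: 1.003
```

```bash
python3 go.py
python3 - <<'E'
from chk import *
p=get_image('top');q=get_image('side')
save('f_top.png',p['color']); save('f_side.png',q['color'])
def poly(c,pts,z): return (c,pts,z)
def drawp(p,polys,c0,half,f):
    u=proj(p,[*c0,.02]).round().astype(int); h=half; x0,y0=u-h
    im=cv2.resize(p['color'][y0:y0+2*h,x0:x0+2*h],None,fx=f,fy=f,interpolation=cv2.INTER_CUBIC)
    for P3,col in polys:
        pts=np.array([(proj(p,X)+.5-[x0,y0])*f for X in P3]); cv2.polylines(im,[pts.round().astype(np.int32)],True,col,1)
    return im
def rect(c,yaw,l,w,z):
    a=np.radians(yaw); R=np.array([[np.cos(a),-np.sin(a)],[np.sin(a),np.cos(a)]])
    return [[*(c+R@np.array(v)),z] for v in [(l/2,w/2),(-l/2,w/2),(-l/2,-w/2),(l/2,-w/2)]]
def hexa(c,yaw,af,z): return [[c[0]+af/3**.5*np.cos(np.radians(yaw+30+60*k)),c[1]+af/3**.5*np.sin(np.radians(yaw+30+60*k)),z] for k in range(6)]
out=[]
c=np.array([.6205,.288]); n=np.array([.5025,-.4452])
for im in (p,q):
    out.append(np.hstack([drawp(im,[(rect(c,-17.4,.094,.058,.006),(255,0,0)),(rect(c,-17.4,.09,.05,.046),(0,255,0))],c,33,6)[:390,:390],
      drawp(im,[(hexa(n,6,.055,.032),(0,255,0)),(hexa(n,6,.055,.006),(255,0,0))],n,33,6)[:390,:390]]))
save('c3.png',cv2.resize(np.vstack(out),None,fx=.75,fy=.75,interpolation=cv2.INTER_AREA))
E
```

```text
t 34.15 pos [ 0.3219 -0.5338  0.2444] jawyaw 6.11 down [ 0.001  0.001 -1.   ] F [ 0.8  0.5 -0.7] w 1.003 j1,j7 [1.22 0.88]
```

View pics/c3.png

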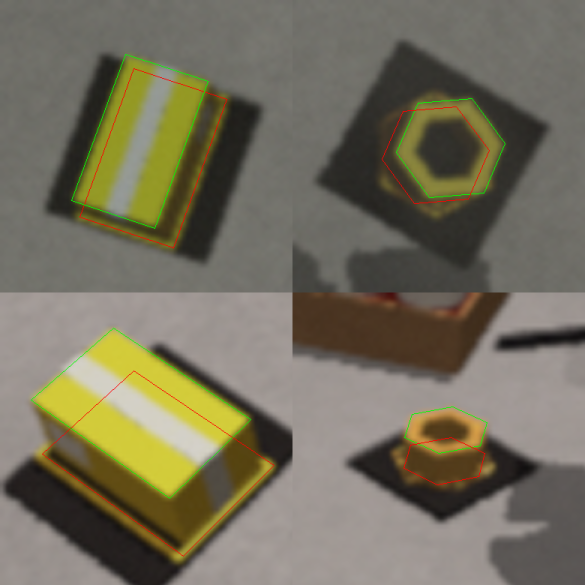

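View pics/f_top.png

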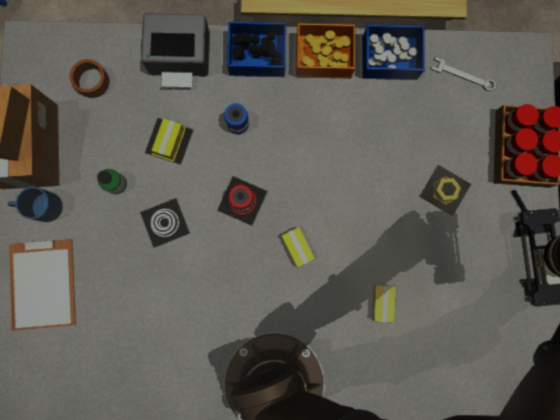

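View pics/f_side.png

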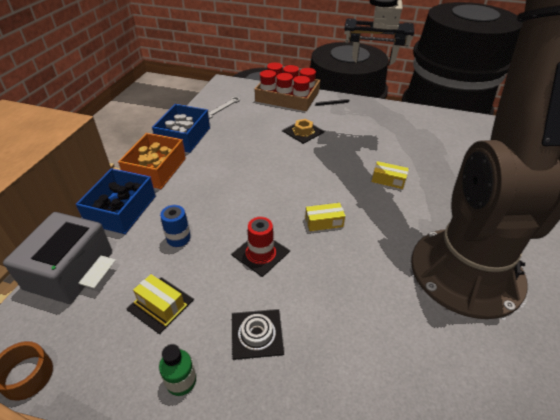

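```bash
python3 -c "
from cell import *
print(sign_off())"
```

```text
the job is handed in; nothing more can be done
None
```

The red filter, bearing, yellow carton and nut are each set on their own pads, in the order you listed, and released. I handed the job in at about 34 s on the robot's clock. The carton is the one that started farthest from the base, at top-view pixel (318,129).

**Final checks, top and side views:**
- **Placement:** The carton and nut outlines projected at their pad positions fit what the pictures show to about 1–2 mm. The filter and bearing did too, when I checked them right after placing. The carton lies along its rectangle to within about 1° and the filter stands upright.
- **Things to leave alone:** The blue filter and green bottle are still at their starting pixels.
- **Setting down:** Each part was lowered until the pad pushed back with about 4–8 N. The arm ended parked clear of everything, gripper open.

**Disagreements:**
- **Pad position in y:** The two cameras' automatic pad fits differed by up to about 5 mm. The printed outlines differed by only about 1.5–2 mm, so I placed the carton and nut by the outlines and used corrected pad fits for the filter and bearing.
- **Late colour fit:** After the carton was placed, an automatic fit was thrown off by the yellow rectangle around it. I used the projected outline instead.

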